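# Set the throat of a test-cassette feeder with its feeler gauge

## Task

Set the cassette feeder's throat: take the setting gauge from its pocket, stand it on the throat floor against the fence, and push the guide up until, with your hand off both, the sprung pad nips the gauge just enough that it draws out with a light, steady drag (about 5 N), neither loose nor jammed. Draw the gauge straight up feeling that drag (reset the guide if it is wrong), put it back fully down in its pocket and let go, leaving the guide as set. Be gentle with the pad and leave the other things alone.

Things in the scene. Friction and masses are not known exactly. Their poses are not given: they have to be found in the camera images.
- feeder: On-edge test-cassette feeder, fixed to the desk: pale base 176 x 300 mm, its top (the floor of throat and pocket) 22 mm above the desk. Origin on the desk, 14 mm to +x of the base's middle. x points away from the operator (thumb tab side) to the fence and the drive housing behind it, y left along the fence (hopper of cassettes at the left), z up. Only the gauge stands higher than 73 mm.
- fence: The feeder's fixed steel wall, 290 mm long (y), 50 mm high above the base top; origin and axes as the feeder's; its working face looks to -x, 10 mm to +x of the origin. Right setting: with the hand off guide and gauge the pad holds the gauge against this face with 4.5 N (2.5 to 7); the pull straight up at 10 mm/s or more, less its weight, is then 1.2 times the pad's force, +-20 percent (it fades when held still).
- throat (a point): Point on the throat's floor at the foot of the fence's face, opposite the pad's middle; axes as the feeder's. The throat is the gap from here to -x, up to the pad, open at the top and at both ends, 10.5 to 19 mm wide at the start. The pad: rubber, 34 mm wide (y), from 6 to 36 mm above the floor with a sloped lip to 39 mm; sprung, it gives 4 N per mm from first touch, 3 mm at most.
- guide: The guide: carriage 46 x 30 mm on a stiff slide along the feeder's x. Pushed to +x it closes the throat; it stays where it is left (moving it either way takes 8 N, plus the pad's force). It carries the sprung pad on a threaded stem, screwed out by an unknown amount: the pad's face is 52.5 to 59.5 mm to +x of the tab's centre, so positions do not tell the gap. Over 14 N on the pad is too much.
- tab (a point): Centre of the guide's black thumb tab, its grip: 30 mm long (x), 12 mm wide (y), from 40 to 70 mm above the desk; grip it across y from above. At the start it is 70 to 71.5 mm to -x of the throat point, when set 56.8 to 65 mm; the slide ends at 53 mm. Axes as the feeder's.
- gauge_grip (a point): Centre of the dark steel grip of the setting gauge, a loose flat feeler standing upright: grip 14 mm thick (x), 32 wide (y), 34 high, centre 81 mm above the blade's lower end. Axes: x across the blade's thickness, y across its width, z up. Grasp it across its width, so as not to push it toward fence or pad. Mass 205 to 275 g. Let go in the open throat it stands or leans a little on pad or fence.
- gauge_tip (a point): Middle of the lower end of the gauge's steel blade: blade 6 mm thick (x), 36 mm wide (y), 64 mm long, the last 4 mm thinned to 3.6 x 32 mm as a lead-in. In pocket and throat alike it stands on the base top, 22 mm above the desk. In the pocket's play the gauge may lean up to 0.08 rad about y, and then keeps that lean in the hand.
- pocket (a point): Middle of the mouth of the gauge's pocket: a black moulded block on the base, 38 mm high, 34 x 62 mm, with a slot 9.2 mm (x) by 39.2 mm (y) right through to the base top. The gauge starts in it fully down (tip 38 mm below the mouth), blade width along the feeder's y. Axes as the feeder's.
- stapler: Grey and black desk stapler, 37 x 133 x 54 mm, right of and before the feeder; a bystander. Origin under its middle.
- number_stamp: Red self-inking stamp, 41 x 60 x 92 mm, left of the feeder; a bystander. Origin under its middle.
- lidded_cup: Clear specimen cup with a white lid, 58 mm wide, 65 mm high, right of the feeder; a bystander. Origin under its middle.

How it is judged:
By the outcome, as a careful person would: the job done as asked, in the order asked, and still so for the second after the job is handed in, with the robot touching nothing.
It also fails if it takes over 72 s, if anything falls off the work surface, if the arm or the gripper's body presses on something with over 40 N, if the wrist force passes 120 N, or if a joint passes its speed limit or range.

## Robot

A 6-joint arm with a two-finger parallel gripper is mounted at the origin on a cart in front of the work surface, level with it; the furniture and walls round the work are solid. World frame = base frame: x ahead of the robot, y to its left, z up, the work surface at z = 0. Lengths are in m, angles in rad, forces in N, time in s.
With the tool pointing down it reaches from about 0.35 to 0.775 m from the base axis. Payload 5.5 kg.
Tool frame: the origin (TCP) lies midway between the tips of the shut fingers; the grasp point (between the pads) lies 19 mm behind it (r.grip_point_offset is the distance from the TCP to the grasp point, in m); z points along the fingers, y is the direction in which the jaws open and shut (so a half turn about z gives the same grasp; the last joint's range is limited). The gripper opens to 85 mm and grips with 20 to 120 N. Pads are 22 mm wide; open, the fingers measure 114 mm over their backs; the gripper's body (76 mm by 85 mm) begins 54 mm behind the grasp point. The pads swing forward as they close: fully open they stand 13 mm farther back than shut.
Start: joints at [-1.252, 0.313, 0.046, 1.304, 0, 1.431], TCP at [0.255, -0.516, 0.231] pointing down, gripper open.
Joint ranges: [-2.76, 2.76], [-0.86, 1.69], [-1.03, 1.26], [-2.2, 2.34], [-1.47, 1.5], [-3.14, 3.14]. Speed limits (rad/s): [2.57, 2.57, 3.14, 3.14, 3.14, 3.14].

## Interface

Orientations are given as a unit quaternion [x, y, z, w].
In Python, from cell import r, vision gives the robot as it stands.
- The arm moves only by the tool play_rows, never from a script. Its argument "steps" is a list of rows, each an object with "linear": the shift along the tool's x, y, z in cm, a list of three; "delta_rot": the turn, a rotation vector about the tool's x, y, z in rad, a list of three. A call has 1 to 12 rows; each row is the pose to reach, as a shift and turn from the pose commanded when the call began, along the tool's axes at that moment; what a row does not reach only later rows make up. A row lasts 1/8 s, in which the tool goes at most 62.5 mm and 10.7 degrees, less where a joint would pass 70% of its speed; a pose out of reach is approached as far as the arm can. A call with a gripper value outside its range is refused whole. "fingers" is the finger opening in cm, from 0 to 8.54, set as the call begins (left out, the last holds). The fingers move at their own pace and stop on an object; the grip force is fixed at half the most. Time passes only in rows, so rows that repeat a pose let the fingers close. It gives the time, the measured TCP pose, the force and the opening at its end, in the units of the state.
- r.get_state(): the state, without advancing time (a new reading comes with each control period).
- vision.grab_frame(name): name is "scene" or "top" or "wrist"; returns a dict with "img" (384x512x3 uint8, red, green, blue), "range_z" (384x512 float32, m along the optical axis (not along the pixel's ray), 0 where there is no reading), "mtx" (3x3 intrinsics, pixels), "eye" and "orientation" of the camera in the world. Camera axes: x right, y up, looking along -z (the intrinsics and any distortion apply to the point x, -y, -z); pixel columns grow to the right and rows downward; lengths in m; the calibration is good to about 2 mm. A picture is of the moment at which its call begins.
- r.job_done(): hands the job in, once; it reports no verdict.
The state is a dict: "time": time; "joint_positions": joint angles; "joint_velocities": joint speeds; "tau": joint torques, N m; "eef_pos": TCP position; "ee_rot": TCP orientation; "ft_force": force on the tool from outside, world axes, zero at the start; "ft_torque": the same for the moment, N m; "finger_gap": finger opening in m.
Only numpy, scipy, OpenCV 4.12 (cv2) and the standard library are available. Lean on these libraries where they do the work, as an engineer would, in place of code of your own. Each camera call takes 0.05 s, during which the arm holds its last target.

## Working session

There is one attempt and no reset: what is moved stays moved. The work goes in short steps, Python scripts to look and compute and a tool call to move; the robot and the scene stay as the last step left them, time stands still between calls to the robot, and variables do not carry over. Pictures are saved under pics/ and viewed, and the job is handed in when it is done.

Besides the shell and the picture viewer there is one more tool, called after "Emit:" by a JSON object that holds its "method" and its "body". play_rows: Moves the arm, as the interface text tells. Its arguments: {"type":"object","properties":{"steps":{"type":"array","items":{"type":"object","properties":{"linear":{"type":"array","items":{"type":"number"}},"delta_rot":{"type":"array","items":{"type":"number"}}}}},"fingers":{"type":"number"}},"required":["steps"]}

```bash
mkdir -p pics; ls; cat > h.py <<'E'
import numpy as np, cv2
from scipy.spatial.transform import Rotation as R
from cell import r, vision
def grab(name,out):
    f=vision.grab_frame(name); np.savez('pics/'+out+'.npz',**{k:np.asarray(v) for k,v in f.items()})
    cv2.imwrite('pics/'+out+'.png',cv2.cvtColor(f['img'],cv2.COLOR_RGB2BGR)); return f
def cloud(f):
    z=f['range_z']; K=np.asarray(f['mtx']); v,u=np.mgrid[:z.shape[0],:z.shape[1]]
    P=np.stack([(u-K[0,2])/K[0,0]*z,-(v-K[1,2])/K[1,1]*z,-z],-1)
    o=np.asarray(f['orientation']); M=o if o.shape==(3,3) else R.from_quat(o).as_matrix()
    W=P@M.T+np.asarray(f['eye']); W[z==0]=np.nan; return W
def st():
    s=r.get_state(); print(s['time'],np.round(s['eef_pos'],4),np.round(s['ee_rot'],4),np.round(s['ft_force'],2),s['finger_gap']); return s
E
python3 - <<'E'
from h import *
st()
for n in ['scene','top']:
    f=grab(n,n+'0'); print(n,f['eye'],f['orientation'],f['mtx'], [k for k in f])
E
```

```text
pics
0.0 [ 0.2545 -0.5151  0.2304] [ 9.738e-01  2.274e-01 -1.000e-04 -9.000e-04] [-0.47  0.48  0.09] 0.08542469570907123
scene [ 0.05260085 -1.0162555   0.7111336 ] [ 0.48171319 -0.11326083 -0.18063744  0.84999677] [[439.92780805   0.         259.30286001]
 [  0.         439.92780805 194.48171426]
 [  0.           0.           1.        ]] ['img', 'range_z', 'mtx', 'eye', 'orientation']
top [ 0.24341723 -0.06284775  1.29925272] [ 0.07222153 -0.07190093 -0.68472001  0.72164591] [[404.39487337   0.         255.61930513]
 [  0.         404.39487337 194.48333304]
 [  0.           0.           1.        ]] ['img', 'range_z', 'mtx', 'eye', 'orientation']
```

View pics/scene0.png

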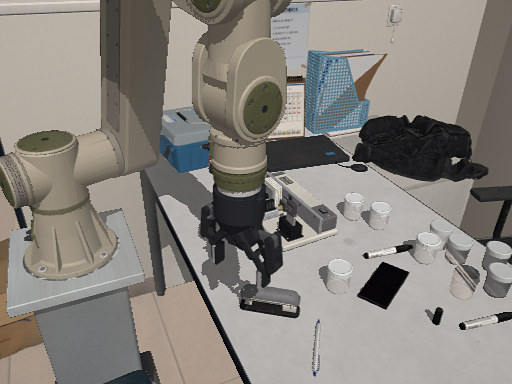

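View pics/top0.png

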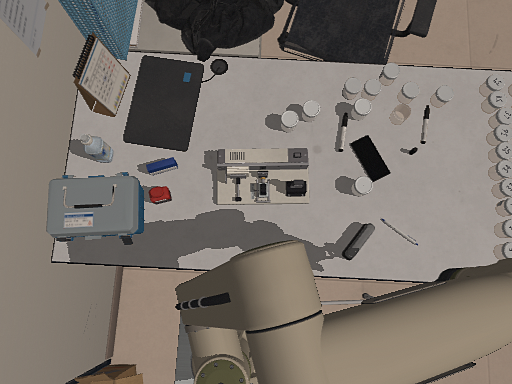

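```bash
python3 - <<'E'
from h import *
im=cv2.imread('pics/top0.png'); cv2.imwrite('pics/top0c.png',cv2.resize(im[135:215,205:325],None,fx=6,fy=6,interpolation=cv2.INTER_CUBIC))
f=np.load('pics/top0.npz'); W=cloud(f)
for (u,v) in [(218,150),(308,150),(308,203),(218,203),(263,150),(263,187),(263,200),(297,187),(237,185)]:
    print(u,v,np.round(W[v,u],4))
E
```

```text
218 150 [0.638  0.072  0.0623]
308 150 [ 0.6754 -0.2235 -0.0039]
308 203 [ 0.4934 -0.2279 -0.0018]
218 203 [0.4732 0.0637 0.0236]
263 150 [ 0.6456 -0.0716  0.0626]
263 187 [ 0.5227 -0.0773  0.0707]
263 200 [ 0.491  -0.08    0.0215]
297 187 [ 0.5312 -0.1843  0.0583]
237 185 [0.5342 0.0062 0.0295]
```

View pics/top0c.png

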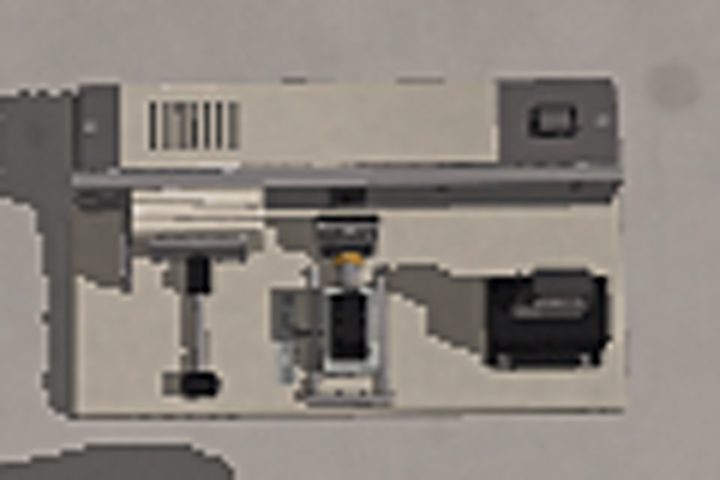

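```bash
cat >> h.py <<'E'
def plan(pos,yaw,tilt=None):
    """rows shift (cm) and delta_rot to reach TCP pos with tool x at world yaw, pointing down; from measured pose"""
    s=r.get_state(); Rc=R.from_quat(s['ee_rot']); p=np.array(s['eef_pos'])
    Rt=R.from_euler('z',yaw)*R.from_euler('x',np.pi)
    if tilt is not None: Rt=R.from_rotvec(tilt)*Rt
    print('lin',np.round(Rc.inv().apply(np.array(pos)-p)*100,2),'rot',np.round((Rc.inv()*Rt).as_rotvec(),4))
E
python3 - <<'E'
from h import *
f=np.load('pics/top0.npz'); W=cloud(f); z=W[...,2]
# base front edge: base top z~.022 front
m=(z>.06)&(z<.085)&(W[...,0]>.5)&(W[...,0]<.72)&(W[...,1]<.09)&(W[...,1]>-.25)
P=W[m]; print(len(P)); 
# fence/housing: min-area rect of everything above .015
m=(z>.012)&(z<.15)&(W[...,0]>.44)&(W[...,0]<.68)&(W[...,1]<.11)&(W[...,1]>-.26)
Q=W[m][:,:2].astype(np.float32); rr=cv2.minAreaRect(Q*1000); print(rr)
g=W[(z>.085)&(W[...,0]>.44)&(W[...,0]<.68)&(W[...,1]<.11)&(W[...,1]>-.26)]; print(len(g),np.round(g,3)[:25], g.mean(0) if len(g) else 0)
plan([0.5,-0.15,0.30],0.0)
E
```

```text
1889
((566.4530029296875, -75.06228637695312), (173.56979370117188, 297.8473205566406), 3.8928844928741455)
70 [[ 0.539 -0.166  0.114]
 [ 0.538 -0.169  0.12 ]
 [ 0.54  -0.172  0.112]
 [ 0.539 -0.175  0.118]
 [ 0.538 -0.177  0.123]
 [ 0.539 -0.181  0.117]
 [ 0.54  -0.187  0.117]
 [ 0.54  -0.19   0.118]
 [ 0.539 -0.193  0.12 ]
 [ 0.536 -0.166  0.116]
 [ 0.536 -0.169  0.116]
 [ 0.535 -0.172  0.119]
 [ 0.535 -0.175  0.119]
 [ 0.536 -0.178  0.116]
 [ 0.535 -0.181  0.12 ]
 [ 0.536 -0.184  0.12 ]
 [ 0.536 -0.187  0.118]
 [ 0.536 -0.19   0.121]
 [ 0.537 -0.193  0.116]
 [ 0.537 -0.196  0.115]
 [ 0.539 -0.165  0.089]
 [ 0.531 -0.166  0.121]
 [ 0.533 -0.169  0.116]
 [ 0.532 -0.172  0.118]
 [ 0.533 -0.175  0.117]] [ 0.5322988  -0.17928754  0.11148108]
lin [ 38.18 -21.87  -6.91] rot [-1.700e-03  1.000e-04  4.588e-01]
```

Emit:
{"method": "play_rows", "body": {"steps": [{"linear": [5, -3, -1.5], "delta_rot": [0, 0, 0.08]}, {"linear": [10, -6, -4], "delta_rot": [0, 0, 0.16]}, {"linear": [15, -9, -6], "delta_rot": [0, 0, 0.24]}, {"linear": [20, -12, -7], "delta_rot": [0, 0, 0.32]}, {"linear": [25, -15, -7], "delta_rot": [0, 0, 0.391]}, {"linear": [30, -18, -7], "delta_rot": [0, 0, 0.391]}, {"linear": [35, -20.5, -7], "delta_rot": [0, 0, 0.391]}, {"linear": [38.2, -21.9, -7], "delta_rot": [0, 0, 0.391]}, {"linear": [38.2, -21.9, -7], "delta_rot": [0, 0, 0.391]}]}}

```text
time: 1.23
eef_pos: [0.5011, -0.148, 0.3007]
ee_rot: [0.999, 0.036, -0.0, -0.0]
ft_force: [-0.8, -0.6, -0.2]
finger_gap: 0.0855
```

```bash
python3 - <<'E'
from h import *
st()
f=grab('wrist','w1'); print(f['eye'],f['orientation'],f['mtx'])
E
```

```text
1.225 [ 0.5011 -0.148   0.3007] [ 9.994e-01  3.600e-02 -4.000e-04 -3.000e-04] [-0.8  -0.58 -0.23] 0.08552980501028941
[ 0.5832945  -0.14228159  0.442362  ] [-0.11837197  0.11049977 -0.67214361  0.72249626] [[276.3904317    0.         258.44924286]
 [  0.         276.3904317  190.80386593]
 [  0.           0.           1.        ]]
```

View pics/w1.png

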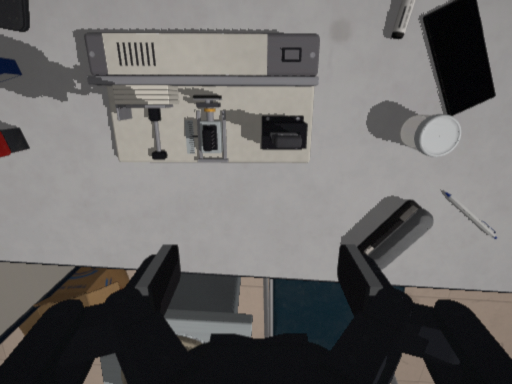

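Emit:
{"method": "play_rows", "body": {"steps": [{"linear": [-2, 1, 5], "delta_rot": [0, 0, 0]}, {"linear": [-4, -1, 10], "delta_rot": [0, 0, 0]}, {"linear": [-4, -1, 14.5], "delta_rot": [0, 0, 0]}, {"linear": [-4, -1, 14.5], "delta_rot": [0, 0, 0]}, {"linear": [-4, -1, 14.5], "delta_rot": [0, 0, 0]}]}}

```text
time: 1.9
eef_pos: [0.4603, -0.144, 0.1579]
ee_rot: [0.999, 0.033, 0.001, 0.001]
ft_force: [0.5, 0.1, 0.7]
finger_gap: 0.0851
```

```bash
python3 - <<'E'
from h import *
st()
f=grab('wrist','w2'); print(f['eye'],f['orientation'])
im=cv2.imread('pics/w2.png'); cv2.imwrite('pics/w2c.png',cv2.resize(im[:270,20:440],None,fx=1.9,fy=1.9,interpolation=cv2.INTER_CUBIC))
E
```

```text
1.9 [ 0.4603 -0.144   0.1579] [9.994e-01 3.330e-02 8.000e-04 6.000e-04] [0.5  0.1  0.71] 0.08513039397372625
[ 0.54219743 -0.13849418  0.29981655] [-0.1178148   0.10936798 -0.67434216  0.72070865]
```

View pics/w2c.png

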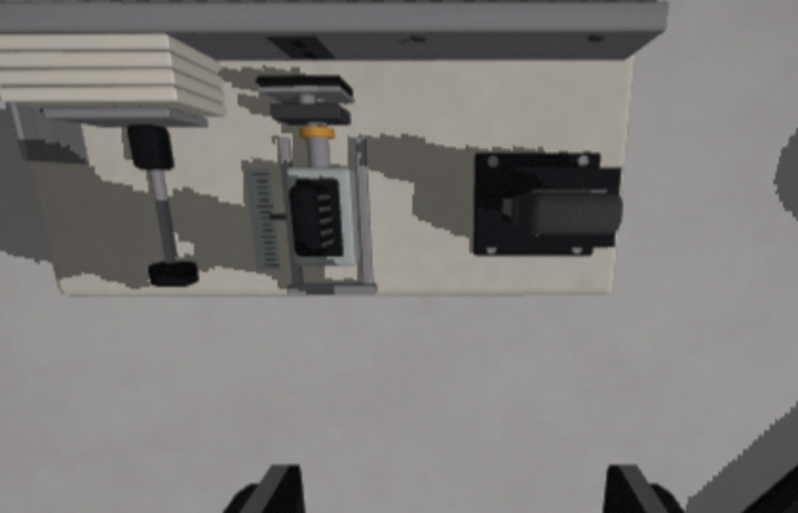

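```bash
cat >> h.py <<'E'
def pz(f,u,v,z):
    K=f['mtx']; M=R.from_quat(f['orientation']).as_matrix(); d=M@np.array([(u-K[0,2])/K[0,0],-(v-K[1,2])/K[1,1],-1]); e=f['eye']
    return e+d*(z-e[2])/d[2]
def crop(name,out,u0,u1,v0,v1,s):
    im=cv2.imread(f'pics/{name}.png'); cv2.imwrite(f'pics/{out}.png',cv2.resize(im[v0:v1,u0:u1],None,fx=s,fy=s,interpolation=cv2.INTER_NEAREST))
E
python3 - <<'E'
from h import *
f=dict(np.load('pics/w2.npz'))
c=lambda x,y,z:np.round(pz(f,(x+.5)/1.9-.5+20,(y+.5)/1.9-.5,z)[:2]*1000,1)
print('basefront',c(62,294,.022),c(611,294,.022),'right back',c(632,57,.022))
print('fence foot',c(350,57,.022),c(630,57,.022),'fence top front edge', c(230,31,.072),c(630,31,.072))
print('tab',[c(*p,.07) for p in [(291,180),(338,180),(343,256),(294,256)]])
print('pocket',[c(*p,.06) for p in [(474,153),(599,153),(472,255),(592,255)]])
W=cloud(f); v,u=np.mgrid[:384,:512]
m=(W[...,2]>.112)&(W[...,0]>.48)&(W[...,1]<-.14)&(W[...,1]>-.22)
P=W[m]*1000; print(len(P),P.mean(0),P.min(0),P.max(0)); print(cv2.minAreaRect(P[:,:2].astype(np.float32)))
E
python3 -c "
from h import *
crop('w2','w2g',260,360,60,150,8);crop('w2','w2t',120,240,0,170,4.5)"
```

```text
basefront [474.4  66.1] [ 493.8 -226.5] right back [ 605.3 -218.2]
fence foot [596.5 -86.8] [ 605.3 -217.2] fence top front edge [592.4 -50.9] [ 602.5 -201.6]
tab [array([540.6, -71.6]), array([541.9, -91. ]), array([510.9, -93. ]), array([509.5, -71.9])]
pocket [array([ 556.6, -146.6]), array([ 560.1, -199.6]), array([ 513.9, -149. ]), array([ 517.5, -203. ])]
1979 [ 510.92007935 -173.02574815  177.48044816] [ 480.00008649 -196.13014046  112.01600316] [ 544.1771877  -152.61123623  254.1371819 ]
((511.7779541015625, -174.8487548828125), (31.693958282470703, 70.39781188964844), 78.74765014648438)
```

View pics/w2g.png

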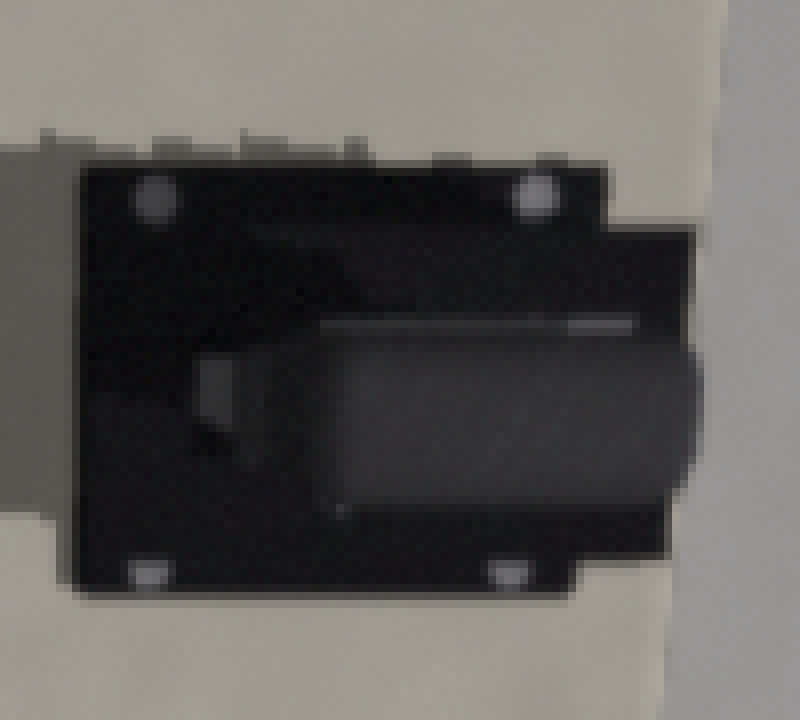

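View pics/w2t.png

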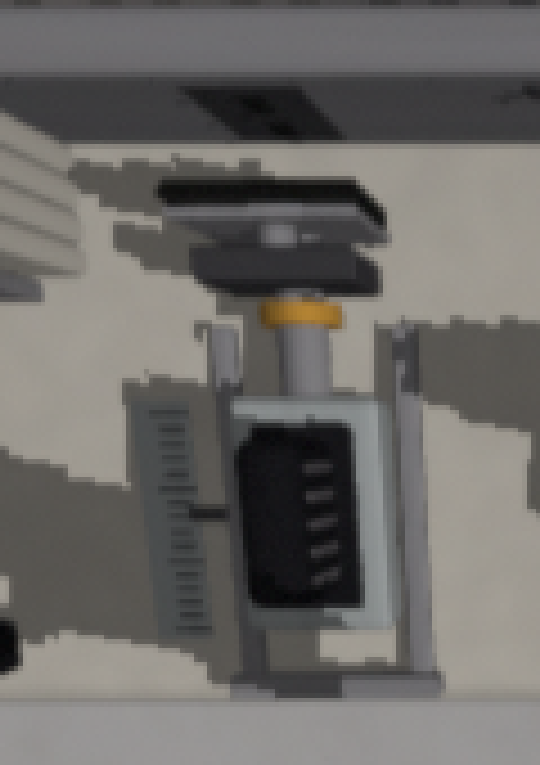

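```bash
python3 - <<'E'
from h import *
f=dict(np.load('pics/w2.npz')); W=cloud(f)*1000
a=.0665; x=np.array([np.cos(a),np.sin(a)]); y=np.array([-x[1],x[0]])
F=np.array([596.5,-86.8]) # point on face
# feeder coords: X rel. face, Y rel. this point
X=(W[...,:2]-F)@x; Y=(W[...,:2]-F)@y; Z=W[...,2]
def rep(n,m):
    P=np.stack([X[m],Y[m],Z[m]],-1); print(n,len(P),np.round(np.percentile(P,[2,10,50,90,98],axis=0),1).tolist())
rep('tab',(Z>64)&(Z<80)&(X<-40)&(X>-100)&(abs(Y)<30))
rep('pad',(Z>45)&(Z<64)&(X<-8)&(X>-45)&(abs(Y)<40))
rep('carr',(Z>30)&(Z<64)&(X<-50)&(X>-105)&(abs(Y)<50))
rep('pocket',(Z>55)&(Z<66)&(X<-10)&(X>-100)&(Y<-40)&(Y>-140))
rep('griptop',(Z>110)&(Z<135)&(X<-10)&(X>-100)&(Y<-40)&(Y>-140))
rep('fence top',(Z>65)&(Z<80)&(X>-5)&(X<3))
rep('base',(Z>15)&(Z<30))
o=lambda p:np.round(np.array([(p[0]-F[0])*x[0]+(p[1]-F[1])*x[1],(p[0]-F[0])*y[0]+(p[1]-F[1])*y[1]]),1)
c=lambda px,py,z:o(pz(f,(px+.5)/8-.5+260,(py+.5)/8-.5+60,z)[:2]*1000)
print('pocket c',[c(*p,.06) for p in [(82,166),(606,166),(82,592),(575,592)]],'lower?',[c(*p,.06) for p in [(695,232),(668,558)]],[c(*p,.022) for p in [(82,166),(606,166),(575,592),(695,232),(668,558)]])
print('grip',[c(*p,.12) for p in [(330,330),(690,330),(345,505),(690,505),(700,420)]])
t=lambda px,py,z:o(pz(f,(px+.5)/4.5-.5+120,(py+.5)/4.5-.5,z)[:2]*1000)
print('tab',[t(*p,.07) for p in [(240,430),(302,425),(245,605),(300,605)]],[t(*p,.04) for p in [(357,425),(362,605)]])
print('pad',[t(*p,.058) for p in [(160,185),(355,185),(385,220)]],'rails',[t(*p,.03) for p in [(225,360),(405,360)]])
E
```

```text
tab 568 [[-84.9, 9.4, 64.8], [-82.4, 9.9, 66.6], [-70.8, 14.4, 68.6], [-59.6, 19.3, 69.7], [-57.4, 20.7, 70.3]]
pad 893 [[-29.3, -1.3, 45.6], [-28.0, 1.4, 50.1], [-19.6, 14.7, 53.3], [-14.7, 28.0, 59.3], [-13.6, 31.3, 60.6]]
carr 1122 [[-93.8, 0.4, 32.3], [-91.0, 1.1, 37.7], [-69.8, 8.4, 39.7], [-53.1, 22.9, 52.4], [-50.6, 29.3, 61.9]]
pocket 1874 [[-82.5, -119.2, 57.5], [-80.8, -112.8, 58.1], [-58.9, -80.1, 59.1], [-51.1, -62.1, 60.0], [-49.6, -59.0, 60.5]]
griptop 1068 [[-72.1, -103.2, 114.8], [-70.7, -100.5, 116.6], [-65.3, -88.0, 118.5], [-60.4, -75.9, 119.6], [-59.2, -73.6, 120.2]]
fence top 3737 [[-4.5, -122.4, 65.7], [-2.6, -99.2, 68.2], [-0.1, 19.9, 70.8], [2.4, 114.7, 71.9], [2.9, 132.5, 72.5]]
base 28164 [[-111.8, -277.7, 19.1], [-103.1, -112.9, 20.1], [-54.6, -9.6, 21.2], [-10.3, 127.0, 23.4], [-1.5, 155.0, 27.8]]
pocket c [array([-43.8, -57.4]), array([ -43.8, -110.3]), array([-86.2, -58. ]), array([ -86.2, -110.7])] lower? [array([ -50.1, -119.9]), array([ -82.6, -120.4])] [array([-41.7, -58.9]), array([ -41.6, -120.2]), array([ -90.7, -120.7]), array([ -48.9, -131.3]), array([ -86.6, -131.8])]
grip [array([-59.1, -74.4]), array([ -59.1, -102.3]), array([-72.3, -76.2]), array([ -72.3, -103.6]), array([ -65.8, -103.7])]
tab [array([-55.3,  18.9]), array([-54.5,   8. ]), array([-85.4,  21. ]), array([-85.4,  10.9])] [array([-54. ,   4.5]), array([-89.1,   5.8])]
pad [array([-15. ,  32.3]), array([-15. ,  -1.5]), array([-20.5,  -6.3])] rails [array([-41.5,  32.3]), array([-41.5,  -4. ])]
```

```bash
cat >> h.py <<'E'
a=.0665
def fw(X,Y,z):  # feeder(face,throat-y) mm -> world m ; Y measured from throat point
    xx=np.array([np.cos(a),np.sin(a)]); yy=np.array([-xx[1],xx[0]])
    p=np.array([596.5,-86.8])+X*xx+(Y+15)*yy
    return np.array([p[0],p[1],z])/1000
def wf(p):
    xx=np.array([np.cos(a),np.sin(a)]); yy=np.array([-xx[1],xx[0]]); d=np.array(p[:2])*1000-np.array([596.5,-86.8])
    return np.round([d@xx,d@yy-15,p[2]*1000],2)
E
python3 - <<'E'
from h import *
s=st(); print(wf(s['eef_pos']))
plan(fw(-65.9,-103.6,145),a); plan(fw(-65.9,-103.6,82),a)
E
```

```text
1.95 [ 0.461  -0.1441  0.1585] [9.994e-01 3.340e-02 1.500e-03 9.000e-04] [ 0.49 -0.22  0.61] 0.08551140776647005
[-139.05  -63.21  158.46]
lin [7.31 4.04 1.38] rot [ 0.002  -0.003   0.0003]
lin [7.29 4.03 7.68] rot [ 0.002  -0.003   0.0003]
```

Emit:
{"method": "play_rows", "body": {"steps": [{"linear": [3.7, 2, 0.5], "delta_rot": [0, 0, 0]}, {"linear": [7.3, 4.05, 1.4], "delta_rot": [0, -0.002, 0]}, {"linear": [7.3, 4.05, 2.5], "delta_rot": [0, -0.002, 0]}, {"linear": [7.3, 4.05, 2.5], "delta_rot": [0, -0.002, 0]}], "fingers": 5.5}}

```text
time: 2.45
eef_pos: [0.5347, -0.1782, 0.1314]
ee_rot: [0.999, 0.034, -0.002, -0.0]
ft_force: [-0.1, 0.6, -0.8]
finger_gap: 0.0553
```

```bash
python3 - <<'E'
from h import *
s=st(); print(wf(s['eef_pos']))
f=grab('wrist','w3'); crop('w3','w3c',150,400,150,384,2.5)
f=grab('scene','s3'); crop('s3','s3c',200,350,150,260,5)
plan(fw(-65.9,-103.6,82),a)
E
```

```text
2.45 [ 0.5347 -0.1782  0.1314] [ 9.994e-01  3.380e-02 -1.500e-03 -2.000e-04] [-0.12  0.57 -0.77] 0.05531948033785874
[ -67.72 -102.09  131.35]
lin [0.2  0.17 5.01] rot [0.0002 0.0019 0.0014]
```

View pics/w3c.png

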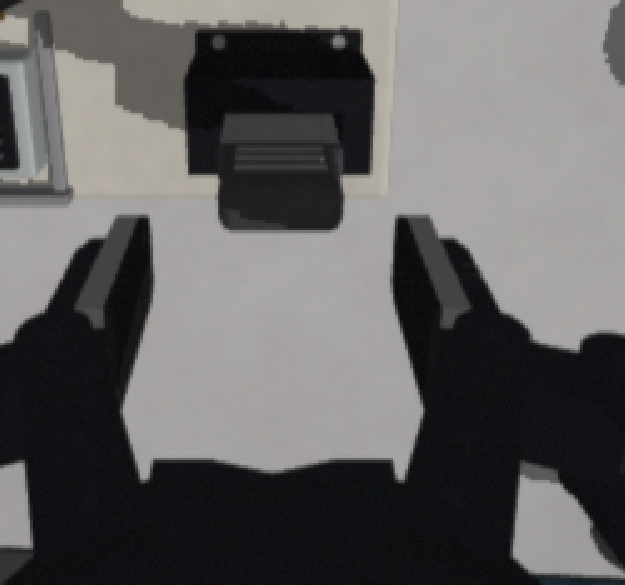

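View pics/s3c.png

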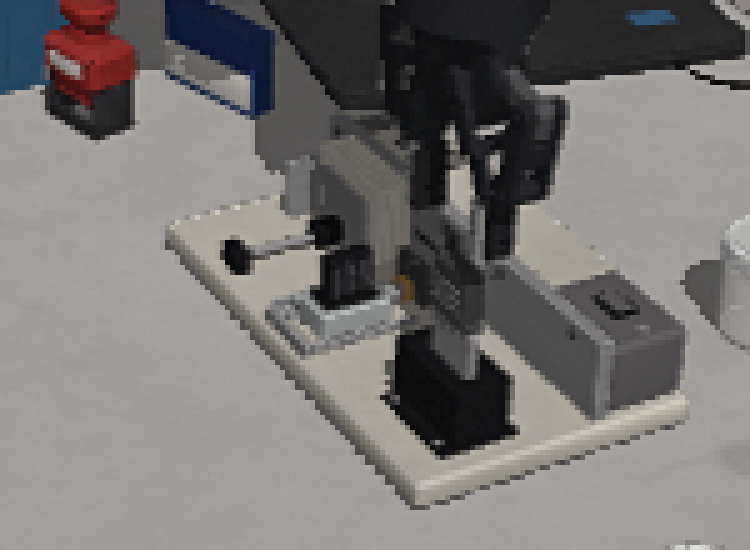

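```bash
python3 - <<'E'
from h import *
f=dict(np.load('pics/w3.npz')); W=cloud(f)
P=np.array([wf(p) for p in W[195:250,230:290].reshape(-1,3)])
X,Y,Z=P.T
for lo,hi in [(64,70),(70,76),(76,83),(86,92),(92,98),(98,104),(104,110),(110,116),(116,122)]:
    m=(Z>lo)&(Z<hi)&(X>-85)&(X<-40)&(Y<-92)&(Y>-113)
    if m.sum()>3: print(lo,hi,m.sum(),np.round(np.percentile(X[m],[5,50,95]),2), np.round(np.percentile(P[m][:,1],[5,50,95]),1))
E
```

```text
64 70 73 [-63.16 -62.79 -62.46] [-111.3 -102.6  -93. ]
70 76 81 [-63.15 -62.87 -62.44] [-111.9 -102.6  -93.3]
76 83 29 [-62.97 -62.73 -62.38] [-111.5 -103.4  -93.8]
86 92 55 [-59.26 -58.85 -58.55] [-111.8 -102.6  -93.4]
92 98 98 [-59.11 -58.45 -57.95] [-112.2 -102.6  -92.9]
98 104 113 [-59.16 -58.61 -57.98] [-111.5 -102.6  -93.2]
104 110 127 [-59.23 -58.58 -57.88] [-112.1 -102.6  -93. ]
110 116 140 [-59.61 -58.89 -58.35] [-111.9 -102.6  -93.6]
116 122 632 [-70.43 -64.15 -59.36] [-111.8 -102.6  -93.2]
```

Emit:
{"method": "play_rows", "body": {"steps": [{"linear": [0.1, 0.1, 2], "delta_rot": [0, 0, 0]}, {"linear": [0.1, 0.1, 3.5], "delta_rot": [0, 0, 0]}, {"linear": [0.1, 0.1, 4.8], "delta_rot": [0, 0, 0]}, {"linear": [0.1, 0.1, 4.8], "delta_rot": [0, 0, 0]}, {"linear": [0.1, 0.1, 4.8], "delta_rot": [0, 0, 0]}]}}

```text
time: 3.18
eef_pos: [0.5363, -0.1793, 0.0837]
ee_rot: [0.999, 0.034, -0.001, 0.0]
ft_force: [-0.2, -0.9, -0.6]
finger_gap: 0.0549
```

```bash
python3 - <<'E'
from h import *
for i in range(4):
    s=st(); print(wf(s['eef_pos']))
    if i%2==0: f=grab('wrist','w4')
crop('w4','w4c',150,400,150,384,2.5)
E
```

```text
3.175 [ 0.5363 -0.1793  0.0837] [ 9.994e-01  3.390e-02 -8.000e-04  2.000e-04] [-0.21 -0.87 -0.61] 0.05486044059726166
[ -66.19 -103.26   83.67]
3.225 [ 0.5365 -0.1794  0.0839] [ 9.994e-01  3.390e-02 -6.000e-04  3.000e-04] [ 0.36 -0.19  0.29] 0.055007819251751015
[ -66.01 -103.37   83.86]
3.225 [ 0.5365 -0.1794  0.0839] [ 9.994e-01  3.390e-02 -6.000e-04  3.000e-04] [ 0.36 -0.19  0.29] 0.055007819251751015
[ -66.01 -103.37   83.86]
3.275 [ 0.5366 -0.1794  0.0839] [ 9.994e-01  3.390e-02 -5.000e-04  3.000e-04] [-0.49 -0.15  0.71] 0.0551360584929644
[ -65.93 -103.43   83.92]
```

View pics/w4c.png

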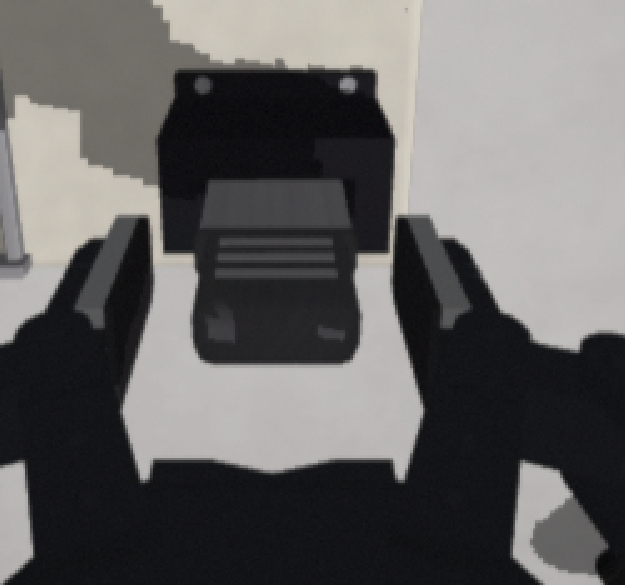

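Emit:
{"method": "play_rows", "body": {"steps": [{"linear": [0, 0.05, 0]}, {"linear": [0, 0.05, 0]}, {"linear": [0, 0.05, 0]}, {"linear": [0, 0.05, 0]}, {"linear": [0, 0.05, 0]}, {"linear": [0, 0.05, 0]}, {"linear": [0, 0.05, 0]}], "fingers": 2.6}}

```text
invalid input
```

```bash
python3 - <<'E'
from h import *
s=st(); print(wf(s['eef_pos']),s['ft_torque'])
E
```

```text
3.275 [ 0.5366 -0.1794  0.0839] [ 9.994e-01  3.390e-02 -5.000e-04  3.000e-04] [-0.49 -0.15  0.71] 0.0551360584929644
[ -65.93 -103.43   83.92] [0.0522404  0.02168789 0.06311292]
```

Needs both fields.

Emit:
{"method": "play_rows", "body": {"steps": [{"linear": [0, 0.05, 0], "delta_rot": [0, 0, 0]}, {"linear": [0, 0.05, 0], "delta_rot": [0, 0, 0]}, {"linear": [0, 0.05, 0], "delta_rot": [0, 0, 0]}, {"linear": [0, 0.05, 0], "delta_rot": [0, 0, 0]}, {"linear": [0, 0.05, 0], "delta_rot": [0, 0, 0]}, {"linear": [0, 0.05, 0], "delta_rot": [0, 0, 0]}], "fingers": 2.6}}

```text
time: 4.03
eef_pos: [0.5368, -0.1801, 0.084]
ee_rot: [0.999, 0.034, -0.0, 0.001]
ft_force: [-0.6, -0.4, 5.5]
finger_gap: 0.0314
```

```bash
python3 - <<'E'
from h import *
s=st(); print(wf(s['eef_pos']),s['ft_torque'])
E
```

```text
4.025 [ 0.5368 -0.1801  0.084 ] [ 9.994e-01  3.390e-02 -3.000e-04  6.000e-04] [-0.57 -0.39  5.54] 0.03136321870319929
[ -65.81 -104.1    84.03] [-0.15774615  0.01355918  0.00119507]
```

Emit:
{"method": "play_rows", "body": {"steps": [{"linear": [0, 0, -0.3], "delta_rot": [0, 0, 0]}, {"linear": [0, 0, -1.5], "delta_rot": [0, 0, 0]}, {"linear": [0, 0, -3], "delta_rot": [0, 0, 0]}, {"linear": [0, 0, -4.5], "delta_rot": [0, 0, 0]}, {"linear": [0, 0, -6], "delta_rot": [0, 0, 0]}, {"linear": [0, 0, -6.3], "delta_rot": [0, 0, 0]}, {"linear": [0, 0, -6.3], "delta_rot": [0, 0, 0]}]}}

```text
time: 4.9
eef_pos: [0.5364, -0.1797, 0.1465]
ee_rot: [0.999, 0.034, -0.001, 0.0]
ft_force: [-0.7, -0.1, -2.1]
finger_gap: 0.0311
```

```bash
python3 - <<'E'
from h import *
F=[]
for i in range(6):
    s=r.get_state(); F.append(s['ft_force']); f=grab(['wrist','scene'][i%2],['w5','s5'][i%2])
print(np.round(F,2),np.mean(F,0)); st(); print(wf(s['eef_pos']))
crop('w5','w5c',150,400,150,384,2.5);crop('s5','s5c',200,350,130,240,5)
W=cloud(f:=dict(np.load('pics/w5.npz')))
P=np.array([wf(p) for p in W[190:300,220:300].reshape(-1,3)]); X,Y,Z=P.T
c=wf(s['eef_pos'])
for lo in range(85,185,6):
    m=(Z>lo)&(Z<lo+6)&(X>-85)&(X<-40)&(Y<-90)&(Y>-117)
    if m.sum()>3: print(lo,m.sum(),np.round(np.percentile(X[m],[5,50,95]),2), np.round(np.percentile(P[m][:,1],[2,50,98]),1))
plan(fw(-4,0,147),a)
E
```

```text
[[-0.67 -0.11 -2.11]
 [ 1.16  0.02 -2.25]
 [ 0.15 -0.89 -1.83]
 [-0.64 -0.26 -1.82]
 [ 0.15  0.19 -2.6 ]
 [ 0.58  0.24 -2.27]] [ 0.12263034 -0.13620408 -2.14631737]
5.2 [ 0.536  -0.1795  0.1457] [ 9.994e-01  3.390e-02 -1.400e-03 -2.000e-04] [ 0.05 -0.31 -1.57] 0.031014532295118278
[ -66.61 -103.46  145.64]
85 49 [-64.03 -63.73 -63.22] [-116.3 -104.   -90.8]
91 108 [-63.95 -63.62 -63.15] [-116.6 -103.2  -90.5]
97 123 [-64.04 -63.59 -63.18] [-116.  -103.2  -90.9]
103 124 [-64.   -63.62 -63.21] [-116.4 -103.6  -90.7]
109 136 [-63.97 -63.59 -63.07] [-116.  -103.2  -90.9]
115 153 [-63.99 -63.49 -63.11] [-116.6 -103.9  -90.5]
121 160 [-64.05 -63.56 -63.05] [-116.4 -103.   -90.4]
127 186 [-64.06 -63.53 -63.11] [-116.4 -103.9  -90.5]
133 205 [-63.91 -63.54 -63.05] [-116.6 -103.3  -90.6]
139 116 [-63.91 -63.36 -62.97] [-116.1 -103.6  -90.5]
145 64 [-61.11 -60.43 -59.64] [-116.6 -103.6  -92. ]
151 226 [-59.96 -59.3  -58.69] [-116.4 -103.3  -90.5]
157 299 [-60.06 -59.22 -58.42] [-116.4 -103.4  -90.8]
163 339 [-59.92 -59.28 -58.5 ] [-116.3 -103.4  -90.7]
169 437 [-60.04 -59.43 -58.67] [-116.3 -103.4  -90.5]
175 1474 [-71.02 -62.83 -59.31] [-116.4 -103.4  -90.6]
181 168 [-68.86 -65.85 -62.65] [-116.  -104.3  -91. ]
lin [  6.27 -10.34  -0.14] rot [-0.0005  0.0029  0.0013]
```

View pics/w5c.png

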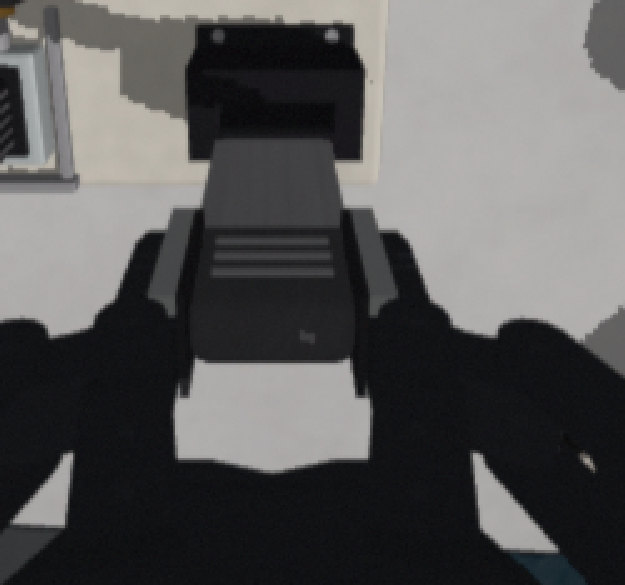

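View pics/s5c.png

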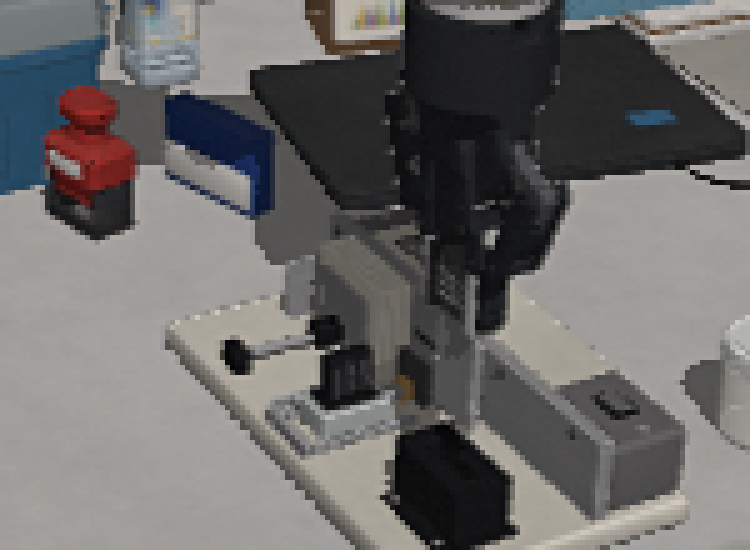

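Emit:
{"method": "play_rows", "body": {"steps": [{"linear": [2, -3, 0], "delta_rot": [0, 0, 0]}, {"linear": [4, -6, 0], "delta_rot": [0, 0, 0]}, {"linear": [5.5, -9, 0], "delta_rot": [0, 0, 0]}, {"linear": [6.1, -10.3, 0], "delta_rot": [0, 0.002, 0]}, {"linear": [6.1, -10.3, 0.5], "delta_rot": [0, 0.002, 0]}, {"linear": [6.1, -10.3, 0.5], "delta_rot": [0, 0.002, 0]}, {"linear": [6.1, -10.3, 0.5], "delta_rot": [0, 0.002, 0]}]}}

```text
time: 6.08
eef_pos: [0.5897, -0.0738, 0.141]
ee_rot: [0.999, 0.033, -0.0, 0.0]
ft_force: [-0.4, 0.5, -1.8]
finger_gap: 0.031
```

```bash
python3 - <<'E'
from h import *
f=grab('wrist','w6');f2=grab('scene','s6'); s=st(); c=wf(s['eef_pos']);print(c)
crop('w6','w6c',130,380,130,384,2.3);crop('s6','s6c',200,350,130,240,5)
W=cloud(f); P=np.array([wf(p) for p in W[130:320,150:370].reshape(-1,3)]); X,Y,Z=P.T
for lo in range(66,180,6):
    m=(Z>lo)&(Z<lo+6)&(X>-40)&(X<15)&(abs(Y)<18)
    if m.sum()>3: print(lo,m.sum(),np.round(np.percentile(X[m],[2,50,98]),2), np.round(np.percentile(P[m][:,1],[2,50,98]),1))
E
```

```text
6.175 [ 0.59   -0.0737  0.1413] [9.994e-01 3.320e-02 1.000e-04 1.000e-04] [-0.28  0.03 -2.24] 0.03111516007307262
[ -5.63  -1.5  141.28]
66 635 [-0.36  5.96 14.53] [-17.1   0.2  17.2]
72 26 [-2.11  4.62  8.  ] [-16.3  -0.2  17.9]
78 56 [-4.22 -3.84 -2.88] [-16.4  -0.2  14.7]
84 121 [-3.28 -2.71 -2.23] [-17.1  -2.2  15.2]
90 154 [-3.34 -2.76 -2.23] [-17.2  -1.1  15.4]
96 153 [-3.23 -2.7  -2.14] [-17.4  -1.4  15.2]
102 165 [-3.23 -2.69 -2.13] [-16.9  -0.8  15.3]
108 195 [-3.27 -2.75 -2.18] [-17.2  -0.8  15.5]
114 195 [-3.27 -2.75 -2.17] [-17.2  -0.8  15.2]
120 229 [-3.3  -2.77 -2.09] [-16.9  -0.2  15.5]
126 245 [-3.41 -2.73 -2.21] [-17.4  -1.5  14.5]
132 229 [-3.39 -2.67 -2.04] [-17.1  -1.5  13.8]
138 68 [-2.56 -0.    3.35] [-17.4  -1.2  13.8]
144 256 [-1.03  1.24  5.73] [-17.5   0.7  17.3]
150 413 [-0.77  1.61  5.97] [-17.4   0.1  17.1]
156 469 [-0.91  1.59  5.78] [-17.4   0.   17.3]
162 537 [-0.91  1.53  5.67] [-17.4  -0.1  17.1]
168 741 [-14.04   1.02   5.69] [-17.5  -0.2  16.9]
174 1852 [-14.03  -4.06   5.5 ] [-17.6   0.3  16.5]
```

View pics/w6c.png

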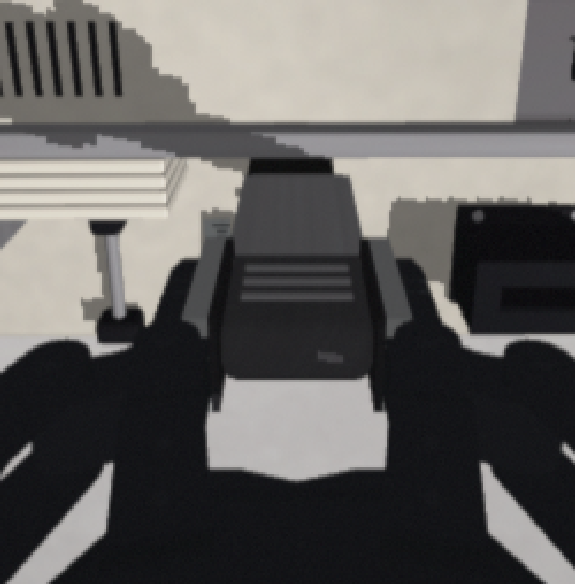

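View pics/s6c.png

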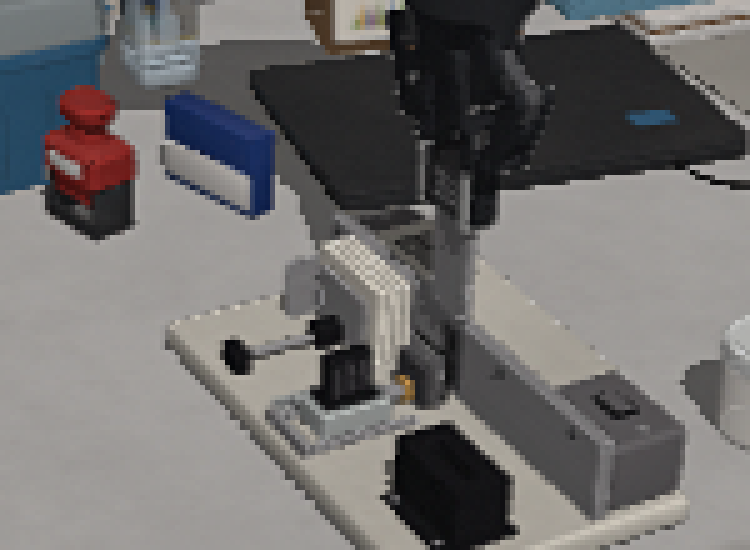

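Emit:
{"method": "play_rows", "body": {"steps": [{"linear": [-0.12, -0.15, 0], "delta_rot": [0, 0, 0]}, {"linear": [-0.12, -0.15, 1], "delta_rot": [0, 0, 0]}, {"linear": [-0.12, -0.15, 2], "delta_rot": [0, 0, 0]}, {"linear": [-0.12, -0.15, 3], "delta_rot": [0, 0, 0]}, {"linear": [-0.12, -0.15, 4], "delta_rot": [0, 0, 0]}, {"linear": [-0.12, -0.15, 5], "delta_rot": [0, 0, 0]}, {"linear": [-0.12, -0.15, 5.2], "delta_rot": [0, 0, 0]}]}}

```text
time: 7.05
eef_pos: [0.5882, -0.0712, 0.088]
ee_rot: [0.999, 0.034, -0.001, -0.0]
ft_force: [-0.2, 0.4, -2.9]
finger_gap: 0.031
```

```bash
python3 - <<'E'
from h import *
f=grab('wrist','w7'); s=st(); c=wf(s['eef_pos']);print(c)
crop('w7','w7c',130,380,130,384,2.3)
W=cloud(f); P=np.array([wf(p) for p in W[100:320,150:370].reshape(-1,3)]); X,Y,Z=P.T
for lo in range(60,120,6):
    m=(Z>lo)&(Z<lo+6)&(X>-40)&(X<15)&(abs(Y)<14)
    if m.sum()>3: print(lo,m.sum(),np.round(np.percentile(X[m],[2,50,98]),2), np.round(np.percentile(P[m][:,1],[2,50,98]),1))
E
```

```text
7.1 [ 0.5884 -0.0712  0.0883] [ 9.994e-01  3.390e-02 -6.000e-04 -1.000e-04] [-0.64 -0.29 -2.93] 0.030994471758188938
[-7.05  1.08 88.29]
60 358 [-4.5   9.   14.85] [-13.1   0.   13.4]
66 1007 [-4.35  4.55 14.17] [-13.6   0.   13.3]
72 225 [-4.62 -4.    5.89] [-13.3   0.6  13.6]
78 227 [-4.65 -4.07 -3.35] [-13.3   0.   13.3]
84 29 [-4.23 -3.58 -1.44] [-13.3  -0.5  13.6]
90 173 [-1.37 -0.33  0.4 ] [-13.6  -0.4  12.8]
96 294 [-1.05  0.3   1.06] [-13.3  -0.1  13.4]
102 332 [-0.94  0.19  1.07] [-13.2   0.2  13.4]
108 375 [-0.93  0.13  0.99] [-13.2   0.2  13.3]
114 465 [-1.24 -0.13  0.67] [-13.3   0.2  13.3]
```

View pics/w7c.png

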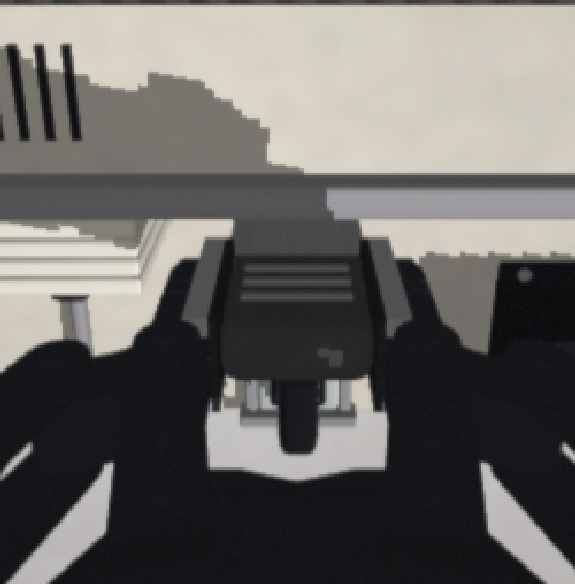

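Emit:
{"method": "play_rows", "body": {"steps": [{"linear": [0, 0, 0.2], "delta_rot": [0, 0.001, 0]}, {"linear": [0, 0, 0.4], "delta_rot": [0, 0.001, 0]}, {"linear": [0, 0, 0.45], "delta_rot": [0, 0.001, 0]}, {"linear": [0, 0, 0.45], "delta_rot": [0, 0.001, 0]}]}}

```text
time: 7.6
eef_pos: [0.5889, -0.0714, 0.0848]
ee_rot: [0.999, 0.034, 0.001, 0.0]
ft_force: [-0.6, -0.4, -2.1]
finger_gap: 0.031
```

```bash
python3 - <<'E'
from h import *
s=st(); c=wf(s['eef_pos']);print(c)
E
```

```text
7.6 [ 0.5889 -0.0714  0.0848] [9.994e-01 3.390e-02 6.000e-04 0.000e+00] [-0.64 -0.42 -2.11] 0.031000963765661325
[-6.58  0.88 84.76]
```

Emit:
{"method": "play_rows", "body": {"steps": [{"linear": [0.1, 0, 0], "delta_rot": [0, 0, 0]}, {"linear": [0.2, 0, 0], "delta_rot": [0, 0, 0]}, {"linear": [0.25, 0, 0], "delta_rot": [0, 0, 0]}, {"linear": [0.25, 0, 0], "delta_rot": [0, 0, 0]}]}}

```text
time: 8.1
eef_pos: [0.591, -0.0712, 0.0846]
ee_rot: [0.999, 0.034, 0.0, 0.0]
ft_force: [-1.5, -0.5, -1.0]
finger_gap: 0.0314
```

```bash
python3 - <<'E'
from h import *
s=st(); c=wf(s['eef_pos']);print(c)
E
```

```text
8.1 [ 0.591  -0.0712  0.0846] [9.994e-01 3.390e-02 1.000e-04 1.000e-04] [-1.53 -0.48 -0.97] 0.03136392901238033
[-4.46  0.9  84.59]
```

Emit:
{"method": "play_rows", "body": {"steps": [{"linear": [0.05, 0, 0], "delta_rot": [0, 0, 0]}, {"linear": [0.05, 0, 0], "delta_rot": [0, 0, 0]}]}}

```text
time: 8.35
eef_pos: [0.5911, -0.0712, 0.0846]
ee_rot: [0.999, 0.034, -0.0, 0.0]
ft_force: [-4.4, -0.0, -0.7]
finger_gap: 0.0312
```

```bash
python3 - <<'E'
from h import *
s=st(); c=wf(s['eef_pos']);print(c,s['ft_torque'])
E
```

```text
8.35 [ 0.5911 -0.0712  0.0846] [ 9.994e-01  3.380e-02 -2.000e-04  1.000e-04] [-4.44 -0.05 -0.71] 0.031236927375251
[-4.35  0.91 84.55] [-0.16631654  0.91033279  0.00315291]
```

Emit:
{"method": "play_rows", "body": {"steps": [{"linear": [-0.04, 0, 0.04], "delta_rot": [0, 0, 0]}, {"linear": [-0.04, 0, 0.08], "delta_rot": [0, 0, 0]}, {"linear": [-0.04, 0, 0.1], "delta_rot": [0, 0, 0]}]}}

```text
time: 8.72
eef_pos: [0.5911, -0.0712, 0.0841]
ee_rot: [0.999, 0.034, 0.0, 0.0]
ft_force: [-5.5, -0.4, 4.8]
finger_gap: 0.0311
```

```bash
python3 - <<'E'
from h import *
s=st(); c=wf(s['eef_pos']);print(c,s['ft_torque'])
E
```

```text
8.725 [ 0.5911 -0.0712  0.0841] [9.994e-01 3.390e-02 4.000e-04 1.000e-04] [-5.48 -0.36  4.8 ] 0.03114158232018064
[-4.32  0.93 84.1 ] [-0.0587327   1.23384574  0.01048948]
```

Emit:
{"method": "play_rows", "body": {"steps": [{"linear": [-0.06, 0, -0.02], "delta_rot": [0, 0, 0]}, {"linear": [-0.06, 0, -0.02], "delta_rot": [0, 0, 0]}]}}

```text
time: 8.98
eef_pos: [0.5911, -0.0712, 0.0841]
ee_rot: [0.999, 0.034, 0.001, -0.0]
ft_force: [-2.7, 0.1, 1.9]
finger_gap: 0.0313
```

Emit:
{"method": "play_rows", "body": {"steps": [{"linear": [0, 0, 0], "delta_rot": [0, 0, 0]}, {"linear": [0, 0, 0], "delta_rot": [0, 0, 0]}, {"linear": [0, 0, 0], "delta_rot": [0, 0, 0]}], "fingers": 5.0}}

```text
time: 9.35
eef_pos: [0.5915, -0.0713, 0.0841]
ee_rot: [0.999, 0.034, 0.001, 0.0]
ft_force: [-0.1, -0.3, -0.4]
finger_gap: 0.0501
```

```bash
python3 - <<'E'
from h import *
f=grab('wrist','w8'); s=st(); c=wf(s['eef_pos']);print(c)
crop('w8','w8c',130,380,130,384,2.3)
W=cloud(f); P=np.array([wf(p) for p in W[100:320,150:370].reshape(-1,3)]); X,Y,Z=P.T
for lo in range(60,120,6):
    m=(Z>lo)&(Z<lo+6)&(X>-40)&(X<15)&(abs(Y)<14)
    if m.sum()>3: print(lo,m.sum(),np.round(np.percentile(X[m],[2,50,98]),2), np.round(np.percentile(P[m][:,1],[2,50,98]),1))
E
```

```text
9.4 [ 0.5913 -0.0713  0.084 ] [9.994e-01 3.390e-02 1.000e-03 1.000e-04] [ 0.04 -0.98 -0.69] 0.0500279800559914
[-4.12  0.82 84.02]
60 303 [ 8.21  9.15 14.6 ] [-13.5  -0.3  13. ]
66 1031 [-3.48  4.64 14.22] [-13.4   0.3  13.5]
72 271 [-3.91 -3.18  6.09] [-13.3   0.3  13.5]
78 149 [-3.91 -3.37 -2.8 ] [-13.3  -0.9  12.9]
84 77 [-1.04 -0.11  0.53] [-13.7  -0.2  13. ]
90 261 [-0.58  0.35  1.09] [-13.5   0.3  13.5]
96 334 [-0.92  0.22  1.27] [-13.3  -0.2  13.4]
102 389 [-1.01  0.17  1.11] [-13.3  -0.1  13.5]
108 461 [-1.27 -0.29  0.88] [-13.4  -0.1  13.2]
114 1589 [-12.54  -4.23   0.02] [-13.2   0.4  13.4]
```

View pics/w8c.png

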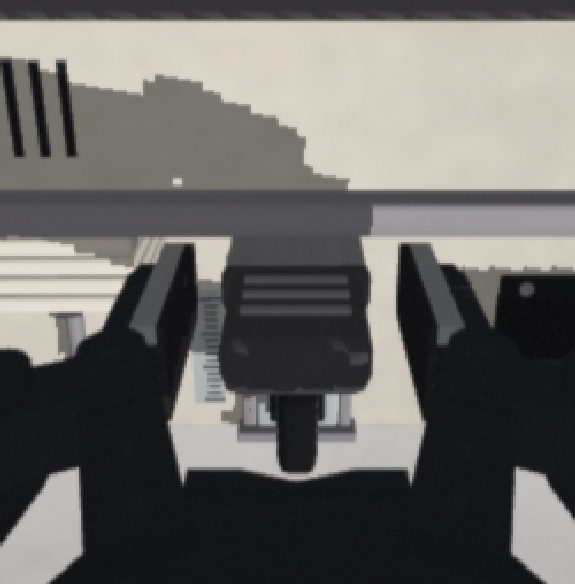

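Emit:
{"method": "play_rows", "body": {"steps": [{"linear": [0, 0, -0.5], "delta_rot": [0, 0, 0]}, {"linear": [-2, 0, -0.8], "delta_rot": [0, 0, 0]}, {"linear": [-4, 0, -0.8], "delta_rot": [0, 0, 0]}, {"linear": [-6, 0.05, -0.8], "delta_rot": [0, 0, 0]}, {"linear": [-6.7, 0.08, -0.8], "delta_rot": [0, 0, 0]}, {"linear": [-6.7, 0.08, -0.8], "delta_rot": [0, 0, 0]}, {"linear": [-6.7, 0.08, -0.8], "delta_rot": [0, 0, 0]}], "fingers": 4.0}}

```text
time: 10.28
eef_pos: [0.525, -0.0767, 0.0921]
ee_rot: [0.999, 0.034, 0.001, 0.0]
ft_force: [-0.1, -0.2, 0.3]
finger_gap: 0.0398
```

```bash
python3 - <<'E'
from h import *
f=grab('wrist','w9');f2=grab('scene','s9'); s=st(); c=wf(s['eef_pos']);print(c)
crop('w9','w9c',100,400,60,384,1.85);crop('s9','s9c',200,350,130,240,5)
W=cloud(f); P=np.array([wf(p) for p in W.reshape(-1,3)]); X,Y,Z=P.T
def rep(n,m): print(n,m.sum(),np.round(np.percentile(P[m],[2,50,98],axis=0),1).tolist())
rep('tabtop',(Z>67)&(Z<75)&(X<-50)&(X>-95)&(abs(Y)<20))
for lo in range(60,122,5):
    m=(Z>lo)&(Z<lo+5)&(X>-18)&(X<6)&(abs(Y)<14); 
    if m.sum()>3: rep(lo,m)
E
```

```text
10.375 [ 0.5248 -0.0766  0.0918] [9.994e-01 3.400e-02 8.000e-04 1.000e-04] [-0.1   0.35  0.28] 0.039884872947624286
[-70.87  -0.1   91.84]
tabtop 655 [[-84.4, -4.8, 67.1], [-70.2, 0.6, 68.7], [-57.1, 5.9, 70.2]]
60 128 [[-9.2, -13.2, 60.2], [-8.6, 0.6, 62.5], [-8.1, 13.5, 64.9]]
65 150 [[-10.2, -13.7, 65.1], [-9.4, -1.5, 67.9], [4.1, 13.7, 70.0]]
70 750 [[-11.2, -13.3, 70.1], [1.6, -0.0, 71.2], [5.8, 13.2, 74.6]]
75 77 [[-11.7, -13.3, 75.1], [-11.4, -0.0, 76.4], [-11.0, 13.2, 78.0]]
85 30 [[-10.9, -13.5, 87.3], [-10.1, 0.2, 89.6], [-10.0, 12.2, 90.0]]
90 122 [[-11.7, -13.5, 90.1], [-10.4, -0.8, 91.6], [-9.9, 13.3, 94.9]]
95 229 [[-12.5, -13.3, 95.2], [-11.3, -0.0, 96.8], [-10.2, 13.5, 99.4]]
100 229 [[-13.6, -13.4, 100.4], [-12.4, -0.1, 102.4], [-11.6, 13.2, 104.3]]
105 287 [[-14.5, -13.3, 105.6], [-13.3, -0.1, 108.0], [-12.6, 13.2, 109.9]]
110 300 [[-16.0, -13.3, 110.1], [-14.6, -0.5, 112.8], [-13.8, 13.1, 114.9]]
115 480 [[-17.9, -12.7, 115.1], [-16.5, 0.8, 116.8], [-14.9, 13.3, 118.6]]
```

View pics/w9c.png

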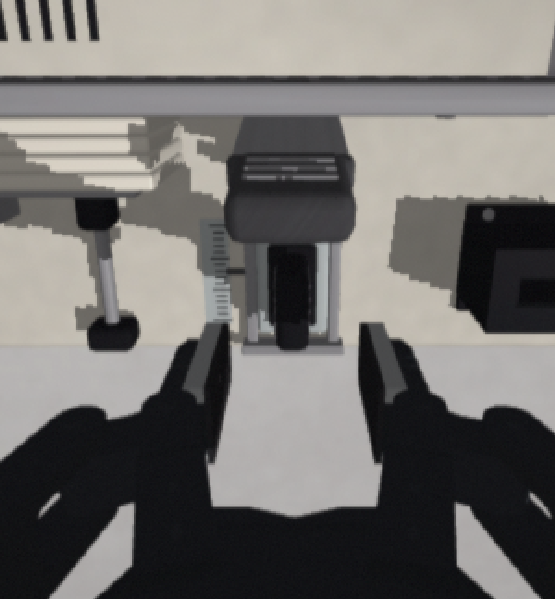

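View pics/s9c.png

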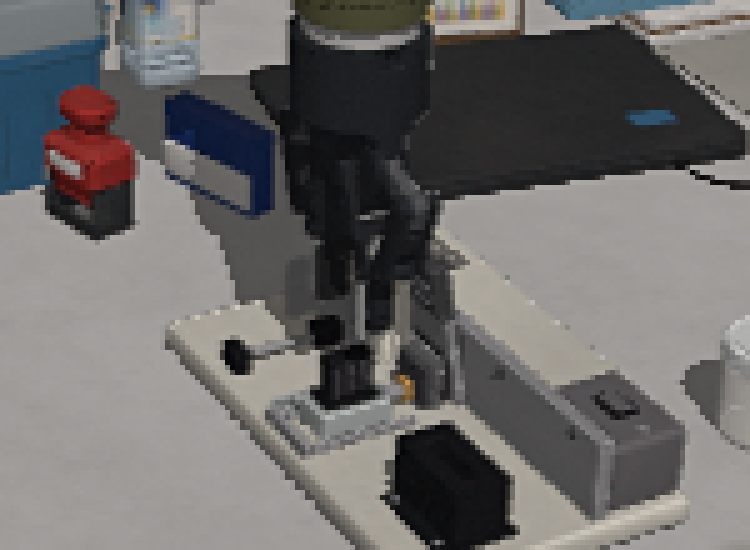

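Emit:
{"method": "play_rows", "body": {"steps": [{"linear": [-0.5, -0.03, 1], "delta_rot": [0, 0, 0]}, {"linear": [-0.5, -0.03, 2.5], "delta_rot": [0, 0, 0]}, {"linear": [-0.5, -0.03, 3.8], "delta_rot": [0, 0, 0]}, {"linear": [-0.5, -0.03, 4.2], "delta_rot": [0, 0, 0]}, {"linear": [-0.5, -0.03, 4.2], "delta_rot": [0, 0, 0]}], "fingers": 3.0}}

```text
time: 11.0
eef_pos: [0.5188, -0.0765, 0.0492]
ee_rot: [0.999, 0.034, 0.0, -0.0]
ft_force: [0.4, 0.3, 0.2]
finger_gap: 0.0303
```

```bash
python3 - <<'E'
from h import *
f=grab('wrist','w10');f2=grab('scene','s10'); s=st(); c=wf(s['eef_pos']);print(c)
crop('w10','w10c',100,400,60,384,1.85);crop('s10','s10c',200,350,130,240,5)
E
```

```text
11.1 [ 0.5194 -0.0767  0.05  ] [9.994e-01 3.390e-02 7.000e-04 1.000e-04] [ 1.13 -0.66  0.19] 0.030101128321546173
[-76.27   0.2   50.01]
```

View pics/w10c.png

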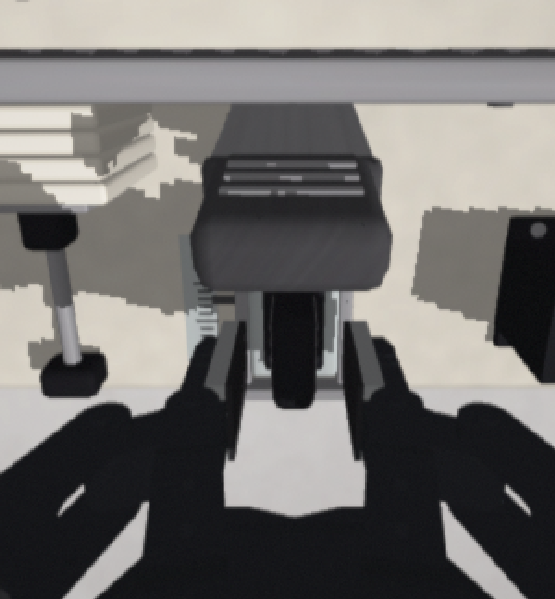

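View pics/s10c.png

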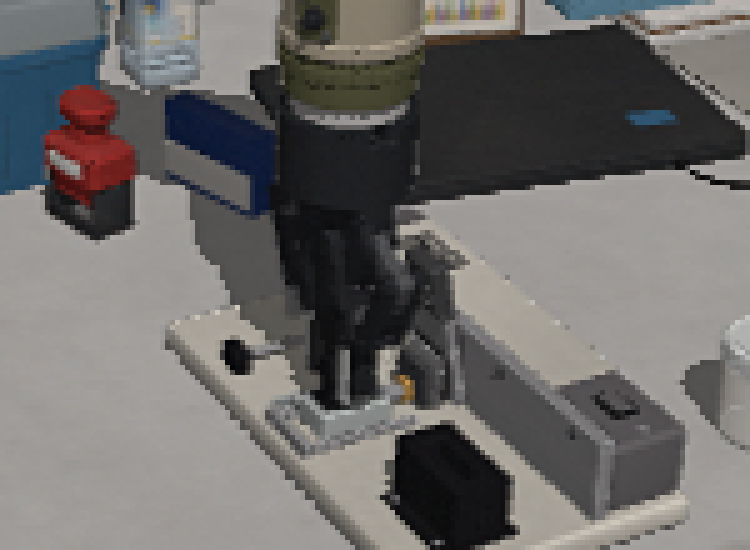

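Emit:
{"method": "play_rows", "body": {"steps": [{"linear": [0, 0, 0], "delta_rot": [0, 0, 0]}, {"linear": [0, 0, 0], "delta_rot": [0, 0, 0]}, {"linear": [0, 0, 0], "delta_rot": [0, 0, 0]}, {"linear": [0, 0, 0], "delta_rot": [0, 0, 0]}], "fingers": 0.8}}

```text
time: 11.6
eef_pos: [0.5195, -0.0763, 0.0505]
ee_rot: [0.999, 0.034, 0.001, -0.0]
ft_force: [-0.9, 3.7, 5.8]
finger_gap: 0.0108
```

```bash
cat > ff.py <<'E'
from h import *
import json,os,sys
n=int(sys.argv[1]) if len(sys.argv)>1 else 1
xx=np.array([np.cos(a),np.sin(a)])
F=[];C=[]
for i in range(n):
    s=r.get_state(); F.append(s['ft_force']);C.append(wf(s['eef_pos']))
    if i<n-1: vision.grab_frame('top')
F=np.array(F); print('t',round(s['time'],2),'Fx',np.round(F[:,:2]@xx,2),'Fz',np.round(F[:,2],2),'Fy',np.round(F[:,1],1),'pos',C[-1],'gap',round(s['finger_gap']*1000,1),'rot',np.round(s['ee_rot'],4))
E
python3 ff.py 2
```

```text
t 11.65 Fx [-0.65 -0.43] Fz [5.77 4.57] Fy [3.7 3.3] pos [-76.09   0.57  50.48] gap 10.8 rot [ 9.994e-01  3.410e-02  1.100e-03 -2.000e-04]
```

Emit:
{"method": "play_rows", "body": {"steps": [{"linear": [0.1, 0, 0], "delta_rot": [0, 0, 0]}, {"linear": [0.2, 0, 0], "delta_rot": [0, 0, 0]}, {"linear": [0.3, 0, 0], "delta_rot": [0, 0, 0]}, {"linear": [0.4, 0, 0], "delta_rot": [0, 0, 0]}]}}

```text
time: 12.15
eef_pos: [0.5206, -0.0762, 0.0505]
ee_rot: [0.999, 0.034, -0.002, 0.0]
ft_force: [-8.3, 1.3, 13.5]
finger_gap: 0.0106
```

```bash
python3 ff.py 1
```

```text
t 12.15 Fx [-8.2] Fz [13.5] Fy [1.3] pos [-75.     0.58  50.47] gap 10.6 rot [ 9.994e-01  3.380e-02 -1.500e-03  2.000e-04]
```

Emit:
{"method": "play_rows", "body": {"steps": [{"linear": [0.1, 0, 0], "delta_rot": [0, 0, 0]}, {"linear": [0.15, 0, 0], "delta_rot": [0, 0, 0]}]}}

```text
time: 12.4
eef_pos: [0.5222, -0.0761, 0.0504]
ee_rot: [0.999, 0.034, -0.001, 0.0]
ft_force: [-9.3, 0.8, 12.8]
finger_gap: 0.0109
```

```bash
python3 ff.py 1; python3 - <<'E'
from h import *
grab('wrist','w11');grab('scene','s11')
crop('w11','w11c',100,400,60,384,1.85);crop('s11','s11c',200,350,130,240,5)
E
```

```text
t 12.4 Fx [-9.21] Fz [12.77] Fy [0.8] pos [-73.43   0.6   50.45] gap 10.9 rot [ 9.994e-01  3.380e-02 -1.400e-03  1.000e-04]
```

View pics/w11c.png

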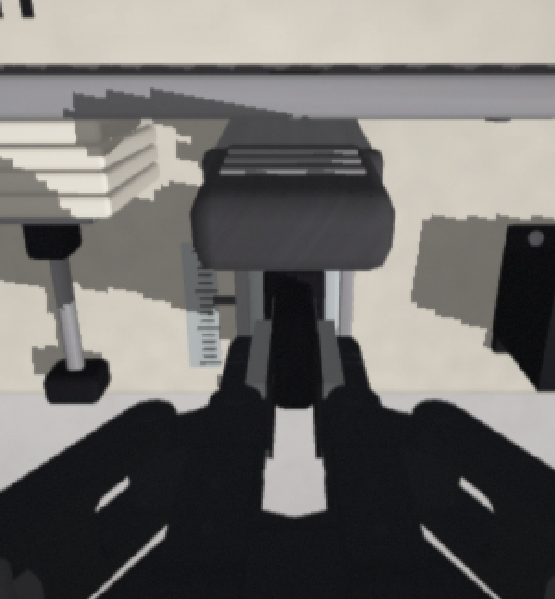

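View pics/s11c.png

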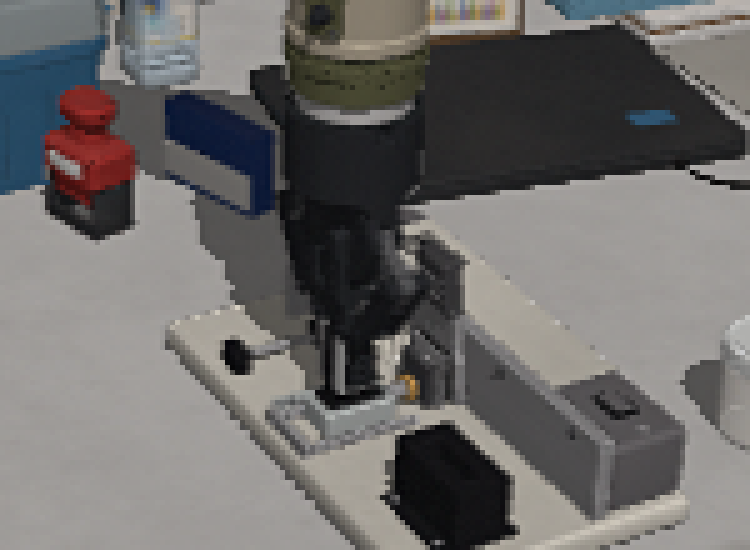

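Emit:
{"method": "play_rows", "body": {"steps": [{"linear": [0.05, 0, -0.05], "delta_rot": [0, 0, 0]}, {"linear": [0.1, 0, -0.1], "delta_rot": [0, 0, 0]}, {"linear": [0.15, 0, -0.15], "delta_rot": [0, 0, 0]}]}}

```text
time: 12.88
eef_pos: [0.5223, -0.0761, 0.0505]
ee_rot: [0.999, 0.034, -0.003, 0.0]
ft_force: [-9.1, -0.7, 1.6]
finger_gap: 0.0108
```

```bash
python3 ff.py 1
```

```text
t 12.88 Fx [-9.13] Fz [1.64] Fy [-0.7] pos [-73.31   0.63  50.51] gap 10.8 rot [ 9.994e-01  3.360e-02 -3.000e-03  2.000e-04]
```

Emit:
{"method": "play_rows", "body": {"steps": [{"linear": [0.05, 0, -0.05], "delta_rot": [0, 0, 0]}, {"linear": [0.1, 0, -0.1], "delta_rot": [0, 0, 0]}]}}

```text
time: 13.12
eef_pos: [0.5224, -0.076, 0.0505]
ee_rot: [0.999, 0.034, -0.004, 0.0]
ft_force: [-9.1, -1.7, -2.8]
finger_gap: 0.0107
```

```bash
python3 ff.py 1; python3 - <<'E'
from h import *
f=grab('wrist','w12');grab('scene','s12')
crop('w12','w12c',100,400,60,384,1.85);crop('s12','s12c',200,350,130,240,5)
W=cloud(f); P=np.array([wf(p) for p in W.reshape(-1,3)]); X,Y,Z=P.T
for lo in range(85,122,5):
    m=(Z>lo)&(Z<lo+5)&(X>-30)&(X<10)&(abs(Y)<14); 
    if m.sum()>3: print(lo,m.sum(),np.round(np.percentile(P[m],[2,50,98],axis=0),1)[:,0])
E
```

```text
t 13.12 Fx [-9.15] Fz [-2.83] Fy [-1.7] pos [-73.21   0.66  50.55] gap 10.7 rot [ 9.994e-01  3.350e-02 -4.000e-03  1.000e-04]
85 46 [-5.2 -4.2 -4.1]
90 151 [-5.4 -4.2 -4. ]
95 346 [-5.7 -4.7 -3.9]
100 402 [-6.2 -5.2 -4.6]
105 464 [-6.8 -5.8 -5.2]
110 509 [-7.5 -6.5 -6. ]
115 4392 [-19.4 -12.2  -6.8]
120 47 [-15.2 -11.2  -8.7]
```

View pics/w12c.png

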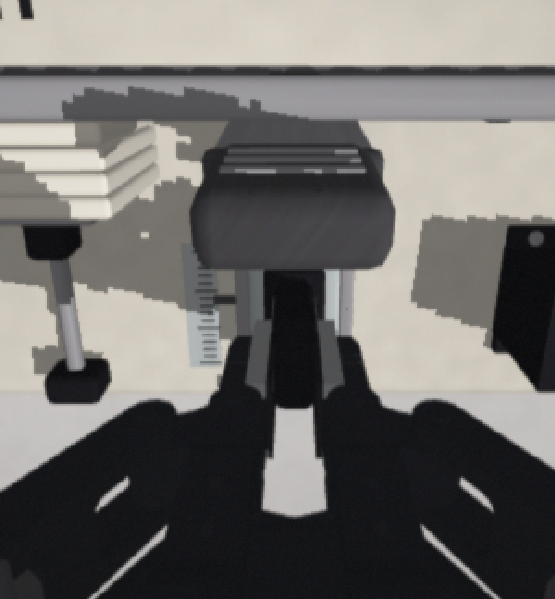

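Emit:
{"method": "play_rows", "body": {"steps": [{"linear": [0.05, 0, 0], "delta_rot": [0, 0, 0]}, {"linear": [0.1, 0, 0], "delta_rot": [0, 0, 0]}, {"linear": [0.15, 0, 0], "delta_rot": [0, 0, 0]}]}}

```text
time: 13.6
eef_pos: [0.524, -0.0759, 0.0505]
ee_rot: [0.999, 0.034, -0.004, 0.0]
ft_force: [-8.9, -1.6, 0.3]
finger_gap: 0.0106
```

```bash
python3 ff.py 1
```

```text
t 13.6 Fx [-8.94] Fz [0.31] Fy [-1.6] pos [-71.61   0.67  50.51] gap 10.6 rot [ 9.994e-01  3.360e-02 -3.900e-03  1.000e-04]
```

Emit:
{"method": "play_rows", "body": {"steps": [{"linear": [0.05, 0, 0], "delta_rot": [0, 0, 0]}, {"linear": [0.1, 0, 0], "delta_rot": [0, 0, 0]}]}}

```text
time: 13.85
eef_pos: [0.5251, -0.0759, 0.0505]
ee_rot: [0.999, 0.034, -0.004, 0.0]
ft_force: [-8.2, -0.7, -0.8]
finger_gap: 0.0104
```

```bash
python3 ff.py 1
```

```text
t 13.85 Fx [-8.21] Fz [-0.77] Fy [-0.7] pos [-70.55   0.67  50.54] gap 10.4 rot [ 9.994e-01  3.360e-02 -3.900e-03  1.000e-04]
```

Emit:
{"method": "play_rows", "body": {"steps": [{"linear": [0.05, 0, 0], "delta_rot": [0, 0, 0]}, {"linear": [0.1, 0, 0], "delta_rot": [0, 0, 0]}]}}

```text
time: 14.1
eef_pos: [0.5258, -0.0758, 0.0505]
ee_rot: [0.999, 0.034, -0.004, 0.0]
ft_force: [-9.3, -1.0, 0.1]
finger_gap: 0.0103
```

```bash
python3 ff.py 1
```

```text
t 14.1 Fx [-9.32] Fz [0.08] Fy [-1.] pos [-69.76   0.67  50.53] gap 10.3 rot [ 9.994e-01  3.360e-02 -4.100e-03  1.000e-04]
```

Emit:
{"method": "play_rows", "body": {"steps": [{"linear": [0.04, 0, 0], "delta_rot": [0, 0, 0]}]}}

```text
time: 14.22
eef_pos: [0.526, -0.0758, 0.0505]
ee_rot: [0.999, 0.034, -0.004, 0.0]
ft_force: [-9.8, -1.4, 1.2]
finger_gap: 0.0105
```

```bash
python3 ff.py 1;python3 - <<'E'
from h import *
f=grab('wrist','w13')
W=cloud(f); P=np.array([wf(p) for p in W.reshape(-1,3)]); X,Y,Z=P.T
for lo in range(85,122,5):
    m=(Z>lo)&(Z<lo+5)&(X>-30)&(X<10)&(abs(Y)<14); 
    if m.sum()>3: print(lo,m.sum(),np.round(np.percentile(P[m],[2,50,98],axis=0),1)[:,0])
E
```

```text
t 14.22 Fx [-9.87] Fz [1.17] Fy [-1.4] pos [-69.61   0.67  50.53] gap 10.5 rot [ 9.994e-01  3.350e-02 -4.300e-03  1.000e-04]
90 11 [1.5 2.4 3. ]
95 138 [2.  2.9 3.3]
100 160 [1.8 2.9 3.3]
105 334 [2.  2.8 3.2]
110 265 [1.7 2.5 2.7]
115 4666 [-10.4  -3.2   2.3]
120 165 [-7.6 -4.  -0.6]
```

Emit:
{"method": "play_rows", "body": {"steps": [{"linear": [0.04, 0, 0], "delta_rot": [0, 0, 0]}]}}

```text
time: 14.4
eef_pos: [0.5262, -0.0758, 0.0505]
ee_rot: [0.999, 0.034, -0.004, 0.0]
ft_force: [-10.5, -1.8, 0.7]
finger_gap: 0.0106
```

```bash
python3 ff.py 1
```

```text
t 14.4 Fx [-10.61] Fz [0.65] Fy [-1.8] pos [-69.43   0.67  50.52] gap 10.6 rot [ 9.994e-01  3.350e-02 -4.500e-03  2.000e-04]
```

Emit:
{"method": "play_rows", "body": {"steps": [{"linear": [0.04, 0, 0], "delta_rot": [0, 0, 0]}, {"linear": [0.08, 0, 0], "delta_rot": [0, 0, 0]}]}}

```text
time: 14.65
eef_pos: [0.5265, -0.0758, 0.0505]
ee_rot: [0.999, 0.033, -0.005, 0.0]
ft_force: [-12.8, -2.4, 2.6]
finger_gap: 0.0109
```

```bash
python3 ff.py 1
```

```text
t 14.65 Fx [-12.88] Fz [2.58] Fy [-2.4] pos [-69.09   0.67  50.54] gap 10.9 rot [ 9.994e-01  3.350e-02 -4.900e-03  2.000e-04]
```

```bash
python3 ff.py 4
```

```text
t 14.8 Fx [-12.88 -11.62 -12.67 -10.98] Fz [2.58 2.27 2.69 2.57] Fy [-2.4 -2.1 -2.  -2. ] pos [-69.08   0.68  50.54] gap 10.9 rot [ 9.994e-01  3.350e-02 -4.900e-03  2.000e-04]
```

Emit:
{"method": "play_rows", "body": {"steps": [{"linear": [0.04, 0, 0], "delta_rot": [0, 0, 0]}]}}

```text
time: 14.92
eef_pos: [0.5267, -0.0757, 0.0505]
ee_rot: [0.999, 0.033, -0.005, 0.0]
ft_force: [-12.6, -0.9, 2.6]
finger_gap: 0.0105
```

```bash
python3 ff.py 4
```

```text
t 15.07 Fx [-12.63 -12.48 -12.66 -13.54] Fz [2.58 2.63 1.64 3.21] Fy [-0.9 -1.7 -1.3 -2. ] pos [-68.93   0.67  50.51] gap 10.8 rot [ 9.994e-01  3.340e-02 -5.100e-03  2.000e-04]
```

Emit:
{"method": "play_rows", "body": {"steps": [{"linear": [-0.08, 0, 0], "delta_rot": [0, 0, 0]}, {"linear": [-0.16, 0, 0], "delta_rot": [0, 0, 0]}]}}

```text
time: 15.32
eef_pos: [0.5266, -0.0758, 0.0505]
ee_rot: [0.999, 0.034, -0.004, 0.0]
ft_force: [-7.0, -1.3, -1.6]
finger_gap: 0.0102
```

```bash
python3 ff.py 1
```

```text
t 15.32 Fx [-7.12] Fz [-1.6] Fy [-1.3] pos [-68.97   0.64  50.53] gap 10.2 rot [ 0.9994  0.0335 -0.0036  0.    ]
```

Emit:
{"method": "play_rows", "body": {"steps": [{"linear": [0, 0, 0], "delta_rot": [0, 0, 0]}, {"linear": [0, 0, 0], "delta_rot": [0, 0, 0]}, {"linear": [0, 0, -0.3], "delta_rot": [0, 0, 0]}, {"linear": [-0.5, 0, -2], "delta_rot": [0, 0, 0]}, {"linear": [-0.5, 0, -3.3], "delta_rot": [0, 0, 0]}, {"linear": [-0.5, 0, -4.2], "delta_rot": [0, 0, 0]}, {"linear": [-0.5, 0, -4.2], "delta_rot": [0, 0, 0]}], "fingers": 3.0}}

```text
time: 16.2
eef_pos: [0.5269, -0.0764, 0.0956]
ee_rot: [0.999, 0.034, 0.002, 0.0]
ft_force: [-0.3, -0.4, -0.5]
finger_gap: 0.0305
```

```bash
python3 ff.py 1;python3 - <<'E'
from h import *
f=grab('wrist','w14')
crop('w14','w14c',100,400,60,384,1.85)
W=cloud(f); P=np.array([wf(p) for p in W.reshape(-1,3)]); X,Y,Z=P.T
for lo in range(75,122,5):
    m=(Z>lo)&(Z<lo+5)&(X>-30)&(X<10)&(abs(Y)<14); 
    if m.sum()>3: print(lo,m.sum(),np.round(np.percentile(P[m],[2,50,98],axis=0),1)[:,:2].tolist())
m=(Z>67)&(Z<75)&(X<-45)&(X>-95)&(abs(Y)<20); print('tab',np.round(np.percentile(P[m],[2,50,98],axis=0),1).tolist())
E
```

```text
t 16.2 Fx [-0.28] Fz [-0.54] Fy [-0.4] pos [-68.78  -0.    95.64] gap 30.5 rot [9.994e-01 3.390e-02 1.700e-03 4.000e-04]
95 49 [[2.1, -12.3], [3.1, 0.2], [3.2, 12.1]]
100 51 [[2.1, -12.3], [3.0, 0.2], [3.1, 12.1]]
105 109 [[2.2, -11.3], [2.7, 0.6], [3.1, 12.5]]
110 80 [[-11.4, -12.7], [2.5, 1.7], [2.7, 13.2]]
115 1949 [[-11.0, -13.2], [-3.6, 0.2], [2.3, 13.4]]
120 71 [[-7.9, -10.7], [-3.9, -0.7], [-0.1, 12.4]]
tab [[-77.6, -4.7, 67.2], [-62.9, 0.8, 68.8], [-50.0, 6.1, 70.1]]
```

View pics/w14c.png

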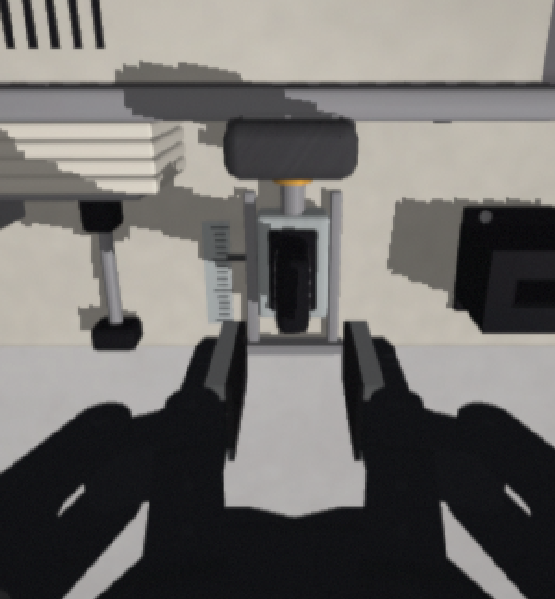

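Emit:
{"method": "play_rows", "body": {"steps": [{"linear": [0, 0, 0], "delta_rot": [0, 0, 0]}, {"linear": [0, 0, 0], "delta_rot": [0, 0, 0]}, {"linear": [2, 0, 0], "delta_rot": [0, 0, 0]}, {"linear": [4, 0, 0], "delta_rot": [0, 0, 0]}, {"linear": [6, 0, 0.5], "delta_rot": [0, -0.002, 0]}, {"linear": [6.45, -0.02, 1.1], "delta_rot": [0, -0.002, 0]}, {"linear": [6.45, -0.02, 1.15], "delta_rot": [0, -0.002, 0]}, {"linear": [6.45, -0.02, 1.15], "delta_rot": [0, -0.002, 0]}, {"linear": [6.45, -0.02, 1.15], "delta_rot": [0, -0.002, 0]}], "fingers": 5.2}}

```text
time: 17.38
eef_pos: [0.5898, -0.0716, 0.0831]
ee_rot: [0.999, 0.034, -0.001, 0.0]
ft_force: [-0.3, -0.8, 0.7]
finger_gap: 0.0522
```

```bash
python3 ff.py 2;python3 - <<'E'
from h import *
f=grab('wrist','w15')
crop('w15','w15c',100,400,60,384,1.85)
E
```

```text
t 17.43 Fx [-0.31 -0.41] Fz [0.67 0.86] Fy [-0.8 -0.1] pos [-5.5   0.54 83.22] gap 52.1 rot [ 9.994e-01  3.380e-02 -4.000e-04  1.000e-04]
```

View pics/w15c.png

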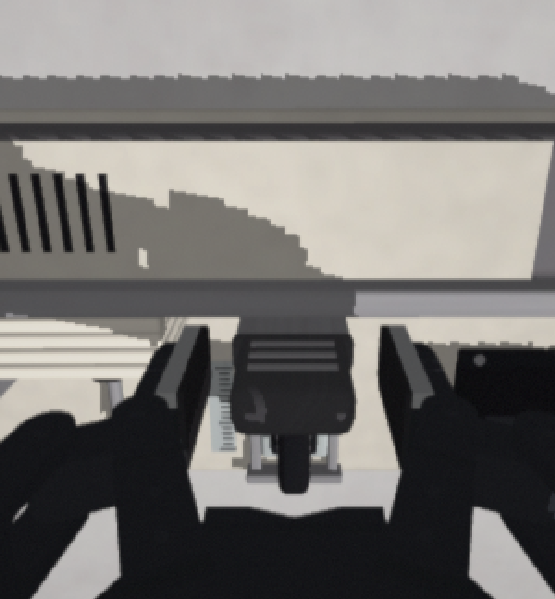

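Emit:
{"method": "play_rows", "body": {"steps": [{"linear": [0.1, 0, -0.05], "delta_rot": [0, 0, 0]}, {"linear": [0.1, 0, -0.05], "delta_rot": [0, 0, 0]}, {"linear": [0.1, 0, -0.05], "delta_rot": [0, 0, 0]}, {"linear": [0.1, 0, -0.05], "delta_rot": [0, 0, 0]}, {"linear": [0.1, 0, -0.05], "delta_rot": [0, 0, 0]}], "fingers": 2.6}}

```text
time: 18.1
eef_pos: [0.5912, -0.0714, 0.0839]
ee_rot: [0.999, 0.034, -0.0, 0.0]
ft_force: [-1.7, 0.6, 5.6]
finger_gap: 0.0313
```

```bash
python3 ff.py 2
```

```text
t 18.15 Fx [-1.64 -2.04] Fz [5.58 4.55] Fy [0.6 1.2] pos [-4.25  0.73 83.94] gap 31.6 rot [ 9.994e-01  3.400e-02 -4.000e-04  0.000e+00]
```

Emit:
{"method": "play_rows", "body": {"steps": [{"linear": [-0.05, 0, 0], "delta_rot": [0, 0, 0]}, {"linear": [-0.05, 0, -0.15], "delta_rot": [0, 0, 0]}, {"linear": [-0.05, 0, -0.35], "delta_rot": [0, 0, 0]}, {"linear": [-0.05, 0, -0.55], "delta_rot": [0, 0, 0]}, {"linear": [-0.05, 0, -0.75], "delta_rot": [0, 0, 0]}]}}

```text
time: 18.77
eef_pos: [0.5908, -0.0716, 0.0906]
ee_rot: [0.999, 0.034, -0.001, 0.0]
ft_force: [3.1, 0.0, -5.8]
finger_gap: 0.0314
```

```bash
python3 ff.py 1
```

```text
t 18.77 Fx [3.12] Fz [-5.84] Fy [0.] pos [-4.66  0.55 90.6 ] gap 31.4 rot [ 9.994e-01  3.390e-02 -6.000e-04  0.000e+00]
```

Emit:
{"method": "play_rows", "body": {"steps": [{"linear": [0, 0, -0.2], "delta_rot": [0, 0, 0]}, {"linear": [0, 0, -0.4], "delta_rot": [0, 0, 0]}]}}

```text
time: 19.02
eef_pos: [0.5907, -0.0716, 0.095]
ee_rot: [0.999, 0.034, -0.001, 0.0]
ft_force: [3.3, -0.2, -5.2]
finger_gap: 0.031
```

```bash
python3 ff.py 1
```

```text
t 19.02 Fx [3.31] Fz [-5.21] Fy [-0.2] pos [-4.73  0.56 94.98] gap 31.0 rot [ 9.994e-01  3.390e-02 -5.000e-04  1.000e-04]
```

Emit:
{"method": "play_rows", "body": {"steps": [{"linear": [0, 0, -0.2], "delta_rot": [0, 0, 0]}, {"linear": [0, 0, -0.4], "delta_rot": [0, 0, 0]}]}}

```text
time: 19.27
eef_pos: [0.5908, -0.0715, 0.099]
ee_rot: [0.999, 0.034, -0.0, 0.0]
ft_force: [2.2, -0.3, -6.8]
finger_gap: 0.0317
```

```bash
python3 ff.py 1
```

```text
t 19.27 Fx [2.14] Fz [-6.77] Fy [-0.3] pos [-4.71  0.6  99.03] gap 31.7 rot [ 9.994e-01  3.390e-02 -5.000e-04  1.000e-04]
```

Emit:
{"method": "play_rows", "body": {"steps": [{"linear": [0.05, 0, -0.2], "delta_rot": [0, 0, 0]}, {"linear": [0.05, 0, -0.4], "delta_rot": [0, 0, 0]}]}}

```text
time: 19.52
eef_pos: [0.5909, -0.0715, 0.1028]
ee_rot: [0.999, 0.034, -0.001, 0.0]
ft_force: [1.1, -0.9, -5.9]
finger_gap: 0.0311
```

```bash
python3 ff.py 1
```

```text
t 19.52 Fx [1.02] Fz [-5.93] Fy [-0.9] pos [ -4.56   0.66 102.76] gap 31.1 rot [ 9.994e-01  3.390e-02 -9.000e-04  0.000e+00]
```

Emit:
{"method": "play_rows", "body": {"steps": [{"linear": [0.01, 0, -0.15], "delta_rot": [0, 0, 0]}, {"linear": [0.01, 0, -0.3], "delta_rot": [0, 0, 0]}]}}

```text
time: 19.77
eef_pos: [0.591, -0.0715, 0.1057]
ee_rot: [0.999, 0.034, -0.001, 0.0]
ft_force: [0.5, 1.5, -6.7]
finger_gap: 0.0312
```

```bash
python3 ff.py 1
```

```text
t 19.77 Fx [0.56] Fz [-6.7] Fy [1.5] pos [ -4.46   0.67 105.74] gap 31.2 rot [ 9.994e-01  3.390e-02 -9.000e-04  0.000e+00]
```

Emit:
{"method": "play_rows", "body": {"steps": [{"linear": [0, 0, -0.15], "delta_rot": [0, 0, 0]}, {"linear": [0, 0, -0.3], "delta_rot": [0, 0, 0]}]}}

```text
time: 20.02
eef_pos: [0.5911, -0.0715, 0.1088]
ee_rot: [0.999, 0.034, -0.001, 0.0]
ft_force: [0.2, 0.4, -6.5]
finger_gap: 0.0315
```

```bash
python3 ff.py 1
```

```text
t 20.02 Fx [0.18] Fz [-6.48] Fy [0.4] pos [ -4.4    0.66 108.78] gap 31.5 rot [ 9.994e-01  3.390e-02 -8.000e-04  0.000e+00]
```

Emit:
{"method": "play_rows", "body": {"steps": [{"linear": [0, 0, -0.2], "delta_rot": [0, 0, 0]}, {"linear": [0, 0, -0.4], "delta_rot": [0, 0, 0]}, {"linear": [0, 0, -0.6], "delta_rot": [0, 0, 0]}, {"linear": [0, 0, -0.8], "delta_rot": [0, 0, 0]}, {"linear": [0, 0, -1.2], "delta_rot": [0, 0, 0]}, {"linear": [-0.1, 0, -2], "delta_rot": [0, 0, 0]}, {"linear": [-0.2, 0, -3], "delta_rot": [0, 0, 0]}, {"linear": [-0.2, 0, -3.8], "delta_rot": [0, 0, 0]}, {"linear": [-0.2, 0, -3.8], "delta_rot": [0, 0, 0]}]}}

```text
time: 21.15
eef_pos: [0.5903, -0.0719, 0.1482]
ee_rot: [0.999, 0.034, 0.001, 0.0]
ft_force: [0.9, 0.6, -1.1]
finger_gap: 0.0312
```

```bash
python3 ff.py 7; python3 - <<'E'
from h import *
f=grab('wrist','w16'); s=r.get_state(); c=wf(s['eef_pos']); print(c)
W=cloud(f); P=np.array([wf(p) for p in W.reshape(-1,3)]); X,Y,Z=P.T
for lo in range(75,190,8):
    m=(Z>lo)&(Z<lo+8)&(X>-30)&(X<10)&(abs(Y)<14); 
    if m.sum()>3: print(lo,m.sum(),np.round(np.percentile(P[m],[2,50,98],axis=0),1)[:,:2].tolist())
plan(fw(-65.9,-103.7,147),a)
E
```

```text
t 21.45 Fx [ 0.9  -0.11 -0.16 -0.41 -0.43 -0.81  0.76] Fz [-1.08 -2.01 -2.36 -3.33 -1.6  -2.83 -1.44] Fy [ 0.6  0.1  0.5  0.2 -0.7 -0.1 -0.4] pos [ -6.3    0.67 146.41] gap 31.2 rot [ 9.994e-01  3.390e-02 -9.000e-04 -1.000e-04]
[ -6.28   0.68 146.43]
83 74 [[-4.7, -13.2], [-3.6, 0.5], [-2.9, 13.0]]
91 153 [[-3.8, -13.3], [-3.3, 0.1], [-2.8, 13.5]]
99 176 [[-3.7, -13.3], [-3.3, 0.2], [-2.8, 13.4]]
107 182 [[-3.9, -13.2], [-3.4, 0.2], [-2.8, 13.4]]
115 213 [[-4.0, -13.4], [-3.3, -0.5], [-2.6, 13.2]]
123 240 [[-3.9, -13.3], [-3.3, -0.4], [-2.7, 13.4]]
131 278 [[-3.9, -13.3], [-3.4, 0.2], [-2.8, 13.4]]
139 176 [[-4.0, -13.3], [-3.3, 0.2], [-2.7, 13.5]]
147 183 [[-0.6, -13.5], [0.5, -0.3], [1.2, 13.5]]
155 372 [[-0.1, -13.2], [0.8, 0.3], [1.6, 13.4]]
163 510 [[-0.3, -13.4], [0.8, -0.2], [1.7, 13.3]]
171 642 [[-0.8, -13.2], [0.4, 0.3], [1.3, 13.5]]
179 1417 [[-12.0, -13.2], [-4.6, 0.3], [0.4, 13.3]]
lin [-5.98 10.43 -0.05] rot [-0.0002  0.0017  0.0012]
```

Emit:
{"method": "play_rows", "body": {"steps": [{"linear": [-2, 3, 0], "delta_rot": [0, 0, 0]}, {"linear": [-4, 6, 0], "delta_rot": [0, 0, 0]}, {"linear": [-5.5, 9, 0], "delta_rot": [0, 0, 0]}, {"linear": [-5.98, 10.44, 0], "delta_rot": [0, 0.001, 0]}, {"linear": [-5.98, 10.44, 0.5], "delta_rot": [0, 0.001, 0]}, {"linear": [-5.98, 10.44, 0.9], "delta_rot": [0, 0.001, 0]}, {"linear": [-5.98, 10.44, 0.9], "delta_rot": [0, 0.001, 0]}, {"linear": [-5.98, 10.44, 0.9], "delta_rot": [0, 0.001, 0]}]}}

```text
time: 22.5
eef_pos: [0.5371, -0.1791, 0.1378]
ee_rot: [0.999, 0.035, -0.0, -0.0]
ft_force: [-0.3, -0.0, -2.5]
finger_gap: 0.0313
```

```bash
python3 ff.py 2; python3 - <<'E'
from h import *
f=grab('wrist','w17');f2=grab('scene','s17'); s=r.get_state(); c=wf(s['eef_pos']); print(c)
crop('w17','w17c',150,400,130,384,2.3);crop('s17','s17c',200,350,130,240,5)
W=cloud(f); P=np.array([wf(p) for p in W.reshape(-1,3)]); X,Y,Z=P.T
for lo in range(58,180,8):
    m=(Z>lo)&(Z<lo+8)&(X>-90)&(X<-40)&(abs(Y+104)<24)
    if m.sum()>3: print(lo,m.sum(),np.round(np.percentile(P[m],[2,50,98],axis=0),1)[:,:2].tolist())
E
```

```text
t 22.55 Fx [-0.33  0.25] Fz [-2.5  -2.26] Fy [-0. -0.] pos [ -65.38 -103.26  137.95] gap 31.1 rot [0.9994 0.0344 0.     0.    ]
[ -65.46 -103.54  138.07]
58 910 [[-78.5, -127.4], [-56.3, -104.3], [-48.9, -80.5]]
74 81 [[-63.8, -119.6], [-62.8, -103.8], [-62.0, -87.3]]
82 191 [[-62.8, -120.2], [-62.3, -103.1], [-61.7, -86.2]]
90 211 [[-62.8, -120.2], [-62.3, -103.1], [-61.7, -86.3]]
98 248 [[-63.0, -120.6], [-62.3, -103.1], [-61.8, -86.1]]
106 269 [[-62.9, -120.2], [-62.4, -103.8], [-61.8, -86.2]]
114 302 [[-63.1, -120.4], [-62.4, -103.1], [-61.8, -86.3]]
122 328 [[-63.0, -119.8], [-62.4, -103.1], [-61.8, -86.8]]
130 234 [[-63.0, -118.7], [-62.4, -103.4], [-61.9, -88.1]]
138 332 [[-60.6, -125.1], [-58.4, -103.2], [-53.6, -82.1]]
146 642 [[-60.7, -127.1], [-58.0, -104.2], [-53.6, -82.1]]
154 803 [[-60.7, -126.8], [-58.0, -103.7], [-53.6, -82.2]]
162 1049 [[-70.1, -125.5], [-58.4, -103.7], [-53.5, -82.3]]
170 2390 [[-74.1, -123.8], [-62.8, -103.6], [-53.6, -83.4]]
178 516 [[-70.6, -127.6], [-53.1, -120.6], [-51.1, -80.4]]
```

View pics/w17c.png

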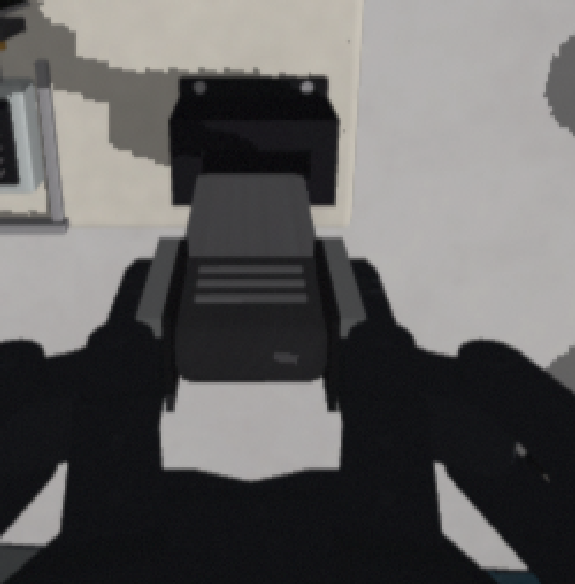

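View pics/s17c.png

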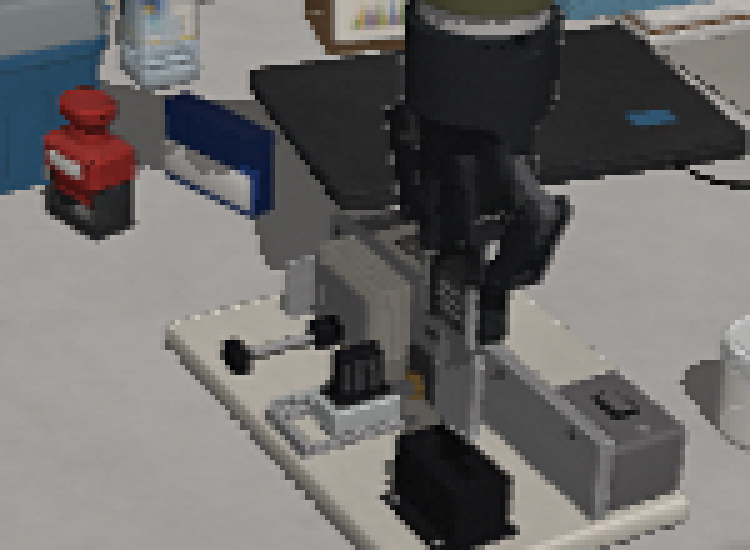

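Emit:
{"method": "play_rows", "body": {"steps": [{"linear": [-0.04, 0.03, 0.6], "delta_rot": [0, 0, 0]}, {"linear": [-0.04, 0.03, 1.2], "delta_rot": [0, 0, 0]}, {"linear": [-0.04, 0.03, 1.5], "delta_rot": [0, 0, 0]}, {"linear": [-0.04, 0.03, 1.8], "delta_rot": [0, 0, 0]}, {"linear": [-0.04, 0.03, 2.1], "delta_rot": [0, 0, 0]}]}}

```text
time: 23.28
eef_pos: [0.5365, -0.1802, 0.1168]
ee_rot: [0.999, 0.034, 0.0, 0.0]
ft_force: [0.8, 0.1, -1.7]
finger_gap: 0.0314
```

```bash
python3 ff.py 2
```

```text
t 23.32 Fx [ 0.82 -0.85] Fz [-1.71 -2.91] Fy [0.1 0.7] pos [ -66.3  -104.11  116.36] gap 31.1 rot [ 9.994e-01  3.390e-02 -2.000e-04 -1.000e-04]
```

Emit:
{"method": "play_rows", "body": {"steps": [{"linear": [0.03, 0, 0.4], "delta_rot": [0, 0, 0]}, {"linear": [0.03, 0, 0.9], "delta_rot": [0, 0, 0]}, {"linear": [0.03, 0, 1.5], "delta_rot": [0, 0, 0]}, {"linear": [0.03, 0, 2.1], "delta_rot": [0, 0, 0]}, {"linear": [0.03, 0, 2.6], "delta_rot": [0, 0, 0]}, {"linear": [0.03, 0, 2.9], "delta_rot": [0, 0, 0]}]}}

```text
time: 24.08
eef_pos: [0.5366, -0.1801, 0.0875]
ee_rot: [0.999, 0.034, -0.0, -0.0]
ft_force: [0.0, -0.1, -2.2]
finger_gap: 0.0313
```

```bash
python3 ff.py 2
```

```text
t 24.12 Fx [ 0.02 -0.73] Fz [-2.16 -2.77] Fy [-0.1  0.1] pos [ -66.1  -104.01   87.2 ] gap 31.6 rot [ 9.994e-01  3.390e-02 -4.000e-04 -2.000e-04]
```

Emit:
{"method": "play_rows", "body": {"steps": [{"linear": [0, 0, 0.15], "delta_rot": [0, 0, 0]}, {"linear": [0, 0, 0.25], "delta_rot": [0, 0, 0]}, {"linear": [0, 0, 0.32], "delta_rot": [0, 0, 0]}, {"linear": [0, 0, 0.35], "delta_rot": [0, 0, 0]}]}}

```text
time: 24.62
eef_pos: [0.5368, -0.1802, 0.0845]
ee_rot: [0.999, 0.034, 0.0, 0.0]
ft_force: [0.1, -0.1, -1.4]
finger_gap: 0.0311
```

```bash
python3 ff.py 2
```

```text
t 24.68 Fx [ 0.13 -0.08] Fz [-1.39 -1.84] Fy [-0.1  1. ] pos [ -65.81 -104.21   84.46] gap 31.2 rot [9.994e-01 3.390e-02 0.000e+00 1.000e-04]
```

Emit:
{"method": "play_rows", "body": {"steps": [{"linear": [0, 0, 0.06], "delta_rot": [0, 0, 0]}, {"linear": [0, 0, 0.12], "delta_rot": [0, 0, 0]}, {"linear": [0, 0, 0.15], "delta_rot": [0, 0, 0]}]}}

```text
time: 25.05
eef_pos: [0.5371, -0.1802, 0.0839]
ee_rot: [0.999, 0.034, 0.001, 0.0]
ft_force: [-1.4, 1.1, 7.4]
finger_gap: 0.0313
```

```bash
python3 ff.py 2
```

```text
t 25.1 Fx [-1.36 -1.75] Fz [7.39 5.14] Fy [1.1 1.3] pos [ -65.47 -104.24   83.89] gap 30.9 rot [9.994e-01 3.400e-02 5.000e-04 3.000e-04]
```

Fully down on the floor. Ease off, release and retreat straight up.

Emit:
{"method": "play_rows", "body": {"steps": [{"linear": [-0.03, 0, -0.08], "delta_rot": [0, 0, 0]}, {"linear": [-0.03, 0, -0.08], "delta_rot": [0, 0, 0]}]}}

```text
time: 25.35
eef_pos: [0.5367, -0.1802, 0.0839]
ee_rot: [0.999, 0.034, 0.0, 0.0]
ft_force: [0.2, 0.6, 2.0]
finger_gap: 0.0312
```

Emit:
{"method": "play_rows", "body": {"steps": [{"linear": [0, 0, 0], "delta_rot": [0, 0, 0]}, {"linear": [0, 0, 0], "delta_rot": [0, 0, 0]}, {"linear": [0, 0, 0], "delta_rot": [0, 0, 0]}, {"linear": [0, 0, -2], "delta_rot": [0, 0, 0]}, {"linear": [0, 0, -4], "delta_rot": [0, 0, 0]}, {"linear": [0, 0, -6], "delta_rot": [0, 0, 0]}, {"linear": [-2, 0, -8], "delta_rot": [0, 0, 0]}, {"linear": [-5, -1, -8], "delta_rot": [0, 0, 0]}, {"linear": [-8, -3, -8], "delta_rot": [0, 0, 0]}, {"linear": [-8, -3, -8], "delta_rot": [0, 0, 0]}, {"linear": [-8, -3, -8], "delta_rot": [0, 0, 0]}], "fingers": 5.5}}

```text
time: 26.72
eef_pos: [0.4553, -0.1561, 0.1641]
ee_rot: [0.999, 0.034, 0.001, 0.0]
ft_force: [0.9, -0.2, -0.4]
finger_gap: 0.055
```

```bash
python3 ff.py 2; python3 - <<'E'
from h import *
f=grab('wrist','w18')
crop('w18','w18c',20,440,0,270,1.9)
W=cloud(f); P=np.array([wf(p) for p in W.reshape(-1,3)]); X,Y,Z=P.T
m=(Z>110)&(Z<130)&(X>-95)&(X<-40)&(abs(Y+104)<24); print('grip',np.round(np.percentile(P[m],[2,50,98],axis=0),1).tolist())
m=(Z>64)&(Z<80)&(X<-40)&(X>-100)&(abs(Y)<15); print('tab',np.round(np.percentile(P[m],[2,50,98],axis=0),1).tolist())
E
```

```text
t 26.77 Fx [ 0.86 -0.84] Fz [-0.38 -0.86] Fy [-0.2 -0.2] pos [-145.19  -74.88  164.04] gap 55.1 rot [9.994e-01 3.390e-02 7.000e-04 4.000e-04]
grip [[-72.3, -118.7, 115.2], [-65.4, -103.8, 118.5], [-59.2, -89.0, 120.2]]
tab [[-78.0, -5.7, 64.7], [-63.8, -0.7, 68.7], [-50.1, 5.9, 70.3]]
```

View pics/w18c.png

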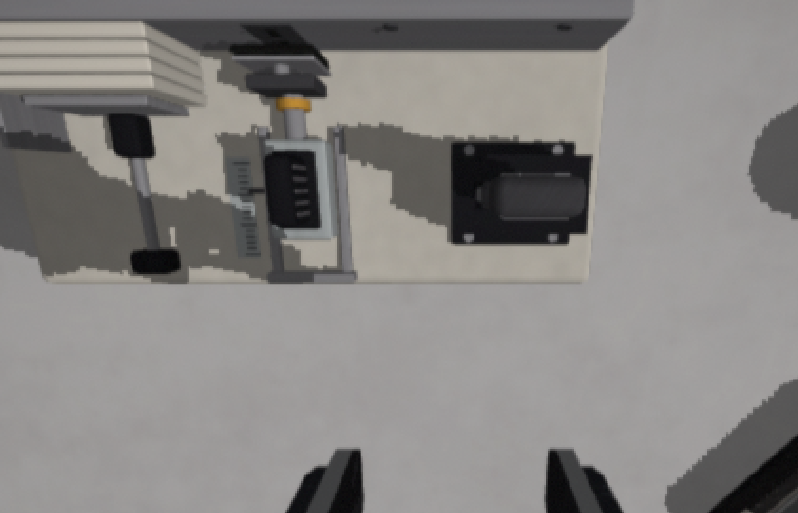

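```bash
python3 -c "
from cell import r
print(r.job_done())"
```

```text
the job is handed in; nothing more can be done
None
```

The throat is set, the gauge is back in its pocket and let go, and the job was handed in at about 27 s. No verdict is reported.

**What I did:** I stood the gauge on the throat floor against the fence and let go; it leaned back onto the pad. I pushed the guide in by its tab until the gauge stood upright and the pad nipped it. The push had risen to about 12.8 N, against roughly 8.8 N for sliding the guide alone. I let go of both, drew the gauge straight up at about 15 mm/s, put it back in the pocket, let go and backed clear.

**Last checks:**
- **Drag:** the steady pull was about 6.5 N. Less the 2.1–2.2 N gauge weight, that leaves about 4.3 N of drag, or about 3.6 N of pad force. This is inside 2.5–7 N but below the 4.5 N middle.
- **Disagreement:** the push on the guide suggested a slightly higher pad force, about 4–4.8 N. Readings scatter by about ±0.7 N.
- **Start of the draw:** I was pulling the gauge sideways off the fence by 2–3 N at first, so those readings came out low. I corrected this partway and used the later readings.
- **Gauge:** it touched the floor at the same height as when I first gripped it, and its grip shows at the starting position, upright.
- **Guide:** the tab reads about 63.8 mm from the throat, within the 56.8–65 mm range, and nothing touched it after setting. My camera and arm positions differ by about 1.3 mm, so this is approximate.
- **Other things:** I did not touch the stapler, stamp or cup.

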